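# Load the benchtop steriliser and renew its test block

### The job

Get the steriliser ready for its next run: pull its drawer fully open, take the spent test block (red grip) out and set it upright in the yellow tray, and set the fresh test block (green grip) down in the drawer's green nest so that its weight keeps the sensing pin there pressed. Lay every instrument cassette (blue grip) that is on the counter flat on the drawer's floor, grip up, beside the nest, and then push the drawer fully shut. Leave the bottle, the jar and the swab box alone.

Things in the scene. Friction and masses are not known exactly. Their poses are not given: they have to be found in the camera images.
- drawer (a joint): Travel of the steriliser's loading drawer in m: 0 shut (as it starts), 0.165 fully open, pulled out towards the robot. It slides with a drag of about 4 N and stays where it is left.
- steriliser: White benchtop steriliser, fixed, 335 mm wide, 420 deep, 125 high. The point is at counter level in the middle of its front face; x points into it, y left, z up. The drawer's front panel covers the front: 16 mm thick, 92 mm high.
- drawer_handle (a point): Middle of the drawer's handle, moving with the drawer: level steel bar 10 mm thick, 120 long along its y, 85 mm above the counter, standing 45 mm in front of the drawer's front panel (40 mm clear gap behind the bar, open from above). x points into the steriliser, y left, z up; the drawer opens along -x.
- bay (a point): Middle of the drawer's free floor for cassettes, 20 mm above the counter, moving with the drawer. x into the steriliser, y left, z up. Free: 150 mm in x, 225 in y: four cassettes fit side by side, long sides along x. Drawer walls stand 25 mm above the floor, the front panel 72, the steriliser's roof (over the shut drawer) 75. All the floor is clear of the roof only when fully open.
- nest (a point): Middle of the test block's nest, on the drawer floor (20 mm above the counter), 145 mm left (+y) of the bay's middle; moves with the drawer, axes as the bay. Green ribs 12 mm high leave 3 mm clearance all round a block with its long side along x, either way round. The orange sensing pin stands up in its middle.
- pin (a joint): Travel in m of the orange sensing pin in the nest, 12 mm thick: 0 up (6 mm proud of the floor), about 0.006 pressed flush with the floor. A light spring of 1.6 N at most; a block lying down in the nest presses it fully by its own weight, a block perched on the ribs does not.
- spent_c (a point): The spent test block: white box 110 (its x) x 44 (its y) x 30 mm high with an upright red grip bar on top, 60 x 14 x 30 mm high, centred; about 0.4 kg. The point is its centre, 30 mm above its underside, at the foot of the grip; z up. It starts in the nest inside the shut drawer.
- fresh_c (a point): The fresh test block: white box 110 (its x) x 44 (its y) x 30 mm high with an upright green grip bar on top, 60 x 14 x 30 mm high, centred; about 0.4 kg. The point is its centre, 30 mm above its underside, at the foot of the grip; z up. It starts on the counter, right of the robot.
- used_tray_in (a point): Middle of the inner floor of the open yellow tray for the spent block: fixed, inside 160 (its x) x 90 mm (its y), walls 5 mm thick and 25 mm high from the counter, floor 5 mm above the counter. z up.
- cassette0_c (a point): Instrument cassette: aluminium box 120 (its x) x 40 (its y) x 30 mm high with an upright blue grip bar on top, 60 x 14 x 30 mm high, centred; about 0.3 kg. The point is its centre, 30 mm above its underside, at the foot of the grip; z up. Two to four cassettes are present, the rest None. Starts left of the robot on a 3 mm thick light blue mat.
- cassette1_c (a point): Instrument cassette: aluminium box 120 (its x) x 40 (its y) x 30 mm high with an upright blue grip bar on top, 60 x 14 x 30 mm high, centred; about 0.3 kg. The point is its centre, 30 mm above its underside, at the foot of the grip; z up. Two to four cassettes are present, the rest None. Starts left of the robot on a 3 mm thick light blue mat.
- cassette2_c (a point): Instrument cassette: aluminium box 120 (its x) x 40 (its y) x 30 mm high with an upright blue grip bar on top, 60 x 14 x 30 mm high, centred; about 0.3 kg. The point is its centre, 30 mm above its underside, at the foot of the grip; z up. Two to four cassettes are present, the rest None. Starts left of the robot on a 3 mm thick light blue mat.
- cassette3_c (a point): Instrument cassette: aluminium box 120 (its x) x 40 (its y) x 30 mm high with an upright blue grip bar on top, 60 x 14 x 30 mm high, centred; about 0.3 kg. The point is its centre, 30 mm above its underside, at the foot of the grip; z up. Two to four cassettes are present, the rest None. Starts left of the robot on a 3 mm thick light blue mat.
- spray: White bottle with a blue cap, 64 mm in diameter, 150 mm high. Not part of the job; leave it alone. The point is the centre of its underside.
- jar: Glass jar with a steel lid, 70 mm in diameter, 90 mm high. Not part of the job; leave it alone. The point is the centre of its underside.
- swabbox: Blue box 130 x 80 x 75 mm high. Not part of the job; leave it alone. The point is the centre of its underside.
There are look-alikes about, which are no part of the job. Leave any pink look-alike of the part that bears fresh_c alone.

How it is judged:
On the way, in this order (a step that is already met when the one before it is completed fails the run):
1. the drawer is pulled open (value of joint drawer above 0.15 m), for 0.2 s.
2. the spent block stands in the yellow tray and the pin is up (x of spent_c in the frame of used_tray_in between -0.035 and 0.035 m and y of spent_c in the frame of used_tray_in between -0.03 and 0.03 m and z of spent_c in the frame of used_tray_in between 0.022 and 0.04 m and angle between spent_c's own z axis and vertical below 0.15 rad and contact force between spent and the fingers below 0.1 N and value of joint pin below 0.002 m), for 0.2 s.
3. the fresh block, let go, holds the pin down in the nest (value of joint pin above 0.0045 m and horizontal distance between fresh_c and nest below 0.007 m and angle between fresh_c's own z axis and vertical below 0.08 rad and z of fresh_c in the frame of nest between 0.022 and 0.036 m and contact force between fresh and the fingers below 0.1 N), for 0.3 s.
At the end, for the whole second after the job is handed in: Drawer shut to 10 mm; fresh block level in the nest (within 7 mm), pin down by over 4.5 mm; every present cassette flat, grip up, on the floor of the bay; spent block upright on the yellow tray's floor; all at rest (value of joint pin above 0.0045 m and horizontal distance between fresh_c and nest below 0.007 m and angle between fresh_c's own z axis and vertical below 0.08 rad and z of fresh_c in the frame of nest between 0.022 and 0.036 m and x of spent_c in the frame of used_tray_in between -0.035 and 0.035 m and y of spent_c in the frame of used_tray_in between -0.03 and 0.03 m and z of spent_c in the frame of used_tray_in between 0.022 and 0.04 m and angle between spent_c's own z axis and vertical below 0.15 rad and x of cassette0_c in the frame of bay between -0.06 and 0.06 m and y of cassette0_c in the frame of bay between -0.1 and 0.1 m and z of cassette0_c in the frame of bay between 0.022 and 0.038 m and angle between each of cassette0_c, cassette1_c, cassette2_c, cassette3_c's own z axis and vertical below 0.12 rad and x of cassette1_c in the frame of bay between -0.06 and 0.06 m and y of cassette1_c in the frame of bay between -0.1 and 0.1 m and z of cassette1_c in the frame of bay between 0.022 and 0.038 m and x of cassette2_c in the frame of bay between -0.06 and 0.06 m and y of cassette2_c in the frame of bay between -0.1 and 0.1 m and z of cassette2_c in the frame of bay between 0.022 and 0.038 m and x of cassette3_c in the frame of bay between -0.06 and 0.06 m and y of cassette3_c in the frame of bay between -0.1 and 0.1 m and z of cassette3_c in the frame of bay between 0.022 and 0.038 m and value of joint drawer below 0.01 m and linear speed of each of cassette0, cassette1, cassette2, cassette3, fresh, spent below 0.02 m/s); the robot touches nothing.
It fails at once if the bottle is shifted by more than 30 mm (distance of spray from where it was at the start of the episode above 0.03 m).
It fails at once if the jar is shifted by more than 30 mm (distance of jar from where it was at the start of the episode above 0.03 m).
It fails at once if the swab box is shifted by more than 30 mm (distance of swabbox from where it was at the start of the episode above 0.03 m).
Of cassette0, cassette1, cassette2, cassette3 only 2 to 4 are there at a start; the rules pass over those that are not, and their reading is None.
At some moment in a run one of cassette0, cassette1, cassette2, cassette3 may be knocked a few centimetres aside while the robot is not near it.
Once in a run the grip may slacken for a moment while it holds something.
It also fails if it takes over 210 s, if anything falls off the work surface, if the arm or the gripper's body presses on something with over 40 N, if the wrist force passes 120 N, or if a joint passes its speed limit or range.

### The arm

A 7-joint arm with a two-finger parallel gripper is mounted at the origin on the work surface. World frame = base frame: x ahead of the robot, y to its left, z up, the work surface at z = 0. Lengths are in m, angles in rad, forces in N, time in s.
With the tool pointing down it reaches from about 0.4 to 0.9 m from the base axis. Payload 5.5 kg.
Tool frame: the origin (TCP) lies midway between the tips of the shut fingers; the grasp point (between the pads) lies 19 mm behind it (r.tcp_to_grasp is the distance from the TCP to the grasp point, in m); z points along the fingers, y is the direction in which the jaws open and shut (so a half turn about z gives the same grasp; the last joint's range is limited). The gripper opens to 92 mm and grips with 3 to 60 N. Pads are 19 mm wide; open, the fingers measure 130 mm over their backs; the gripper's body (75 mm by 190 mm) begins 47 mm behind the grasp point.
Start: joints at [-1.011, 0.501, -0.427, 1.55, 0.221, 1.138, -0.21], TCP at [0.19, 0.622, 0.227] pointing down, gripper open.
Joint ranges: [-2.88, 2.88], [-0.31, 2.03], [-1.54, 1.56], [0.2, 2.42], [-1.41, 4.55], [0.19, 2.02], [-2.57, 2.57]. Speed limits (rad/s): [2.57, 2.57, 3.14, 3.14, 3.14, 3.14, 3.14].

### API

Orientations are given as a rotation vector (axis times angle).
In Python, from station import r gives the robot as it stands.
- The arm moves only by the tool servo_tool, never from a script. Its argument "steps" is a list of rows, each an object of numbers: "wx", "wy", "wz": the turn, a rotation vector about the tool's x, y, z in rad; "dx", "dy", "dz": the shift along the tool's x, y, z in mm; "jaw": the finger opening in mm, from 0 to 91.8. In form: [{"wx": .., "wy": .., "wz": .., "dx": .., "dy": .., "dz": .., "jaw": ..}, ...]. A call has 1 to 20 rows; each row shifts and turns the commanded pose from where the row before left it, along the tool's axes as they then stand; what a row does not reach is not made up. A row lasts 1/10 s, in which the tool goes at most 50 mm and 8.59 degrees, less where a joint would pass 70% of its speed; a pose out of reach is approached as far as the arm can. A call is refused whole if a number of a shift passes 50 or a number of a turn 0.15, either way. A call with a gripper value outside its range is refused whole. The fingers move at their own pace and stop on an object; "newtons" is the grip in N (left out, the last holds). Time passes only in rows, so rows that do not move let the fingers close. It gives the time, the measured TCP pose, the force and the opening at its end, in the units of the state.
- r.get_obs(): the state, without advancing time (a new reading comes with each control period).
- r.get_image(name): name is "scene" or "top"; returns the picture (384x512x3 uint8, red, green, blue); there is no depth.
- r.camera_model(name): a dict with "fx", "fy", "cx", "cy" (pixels), "eye" and "rotation" of the camera in the world. Camera axes: x right, y up, looking along -z (the intrinsics and any distortion apply to the point x, -y, -z); pixel columns grow to the right and rows downward; lengths in m; the calibration is good to about 2 mm. A picture is of the moment at which its call begins. camera_model takes no time and is no camera call.
- r.hand_in(): hands the job in, once; it reports no verdict.
The state is a dict: "clock": time; "joint_pos": joint angles; "joint_vel": joint speeds; "tau": joint torques, N m; "tool_pos": TCP position; "ee_rot": TCP orientation; "ft_force": force on the tool from outside, world axes, zero at the start; "moment": the same for the moment, N m; "gripper_width": finger opening in m.
Only numpy, scipy, OpenCV 4.12 (cv2) and the standard library are available. Lean on these libraries where they do the work, as an engineer would, in place of code of your own. Each camera call takes 0.05 s, during which the arm holds its last target.

## Working session

There is one attempt and no reset: what is moved stays moved. The work goes in short steps, Python scripts to look and compute and a tool call to move; the robot and the scene stay as the last step left them, time stands still between calls to the robot, and variables do not carry over. Pictures are saved under pics/ and viewed, and the job is handed in when it is done.

Besides the shell and the picture viewer there is one more tool, called after ">>>" in YAML: its name, and indented under it one key for each argument. servo_tool: Moves the arm, as the interface text tells. Its arguments: {"type":"object","properties":{"steps":{"type":"array","items":{"type":"object","properties":{"wx":{"type":"number"},"wy":{"type":"number"},"wz":{"type":"number"},"dx":{"type":"number"},"dy":{"type":"number"},"dz":{"type":"number"},"jaw":{"type":"number"}}}},"newtons":{"type":"number"}},"required":["steps"]}

```bash
ls; mkdir -p pics
python3 - <<'E'
from station import r
import cv2
o=r.get_obs()
for k,v in o.items(): print(k,v)
for n in("scene","top"):
    im=r.get_image(n); cv2.imwrite(f"pics/{n}0.png",cv2.cvtColor(im,cv2.COLOR_RGB2BGR)); print(r.camera_model(n))
E
```

```text
pics
clock 0.0
joint_pos [-1.01075827  0.50188557 -0.42680722  1.55145642  0.22082484  1.13826035
 -0.21030444]
joint_vel [-1.05604537e-04 -4.47797445e-04 -8.22466131e-05  1.05172963e-04
 -3.15114534e-04  7.86135693e-04 -3.09537554e-04]
tau [-7.88427024e-04 -5.66580141e+01 -5.81589282e+00 -2.79108846e+01
 -6.84451684e-02  3.09343741e-02  1.88906201e-04]
tool_pos [0.18995638 0.62089724 0.22565343]
ee_rot [-4.64391048e-01 -3.10671890e+00  3.00426309e-03]
ft_force [-0.01514543 -0.4751782   0.99550726]
moment [-0.01205753 -0.0152039   0.006822  ]
gripper_width 0.09185262433856171
{'fx': 484.9733567110161, 'fy': 484.9733567110161, 'cx': 265.2491874284324, 'cy': 195.21925108526958, 'eye': array([ 1.26696119, -0.78355916,  1.45955307]), 'rotation': array([0.61903573, 0.24613695, 0.78065335])}
{'fx': 452.3060526107363, 'fy': 452.3060526107363, 'cx': 256.5002186314269, 'cy': 194.27668527998136, 'eye': array([ 0.45924674, -0.04142253,  1.86430441]), 'rotation': array([ 0.03973853, -0.03850531, -1.55343613])}
```

View pics/scene0.png

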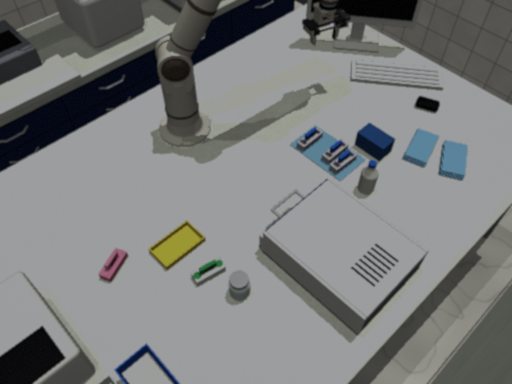

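View pics/top0.png

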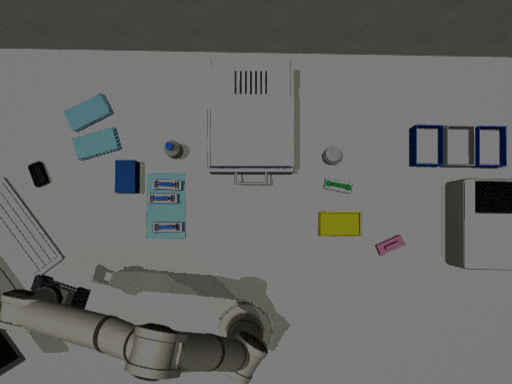

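```bash
cat > h.py <<'E'
import numpy as np, cv2
from scipy.spatial.transform import Rotation as R
from station import r
def cam(n):
    m=r.camera_model(n); return m,R.from_rotvec(m['rotation']).as_matrix()
def ray(n,u,v):
    m,Q=cam(n); d=np.array([(u-m['cx'])/m['fx'],-(v-m['cy'])/m['fy'],-1.]); return m['eye'],Q@d
def onz(n,u,v,z):
    e,d=ray(n,u,v); return e+d*(z-e[2])/d[2]
def proj(n,p):
    m,Q=cam(n); c=Q.T@(np.asarray(p)-m['eye']); return m['cx']+m['fx']*c[0]/-c[2], m['cy']-m['fy']*c[1]/-c[2]
def shot(n,name,crop=None,k=1):
    im=cv2.cvtColor(r.get_image(n),cv2.COLOR_RGB2BGR); save(im,name,crop,k); return im
def save(im,name,crop=None,k=1):
    if crop: x0,y0,x1,y1=crop; im=im[y0:y1,x0:x1]
    cv2.imwrite('pics/'+name,cv2.resize(im,None,fx=k,fy=k,interpolation=cv2.INTER_CUBIC))
def blobs(im,lo,hi,amin=15,box=None):
    h=cv2.cvtColor(im,cv2.COLOR_BGR2HSV); m=cv2.inRange(h,np.array(lo),np.array(hi))
    if box: mm=np.zeros_like(m); x0,y0,x1,y1=box; mm[y0:y1,x0:x1]=m[y0:y1,x0:x1]; m=mm
    cs,_=cv2.findContours(m,cv2.RETR_EXTERNAL,cv2.CHAIN_APPROX_NONE)
    out=[]
    for c in cs:
        M=np.zeros_like(m); cv2.drawContours(M,[c],-1,255,-1); M&=m
        ys,xs=np.nonzero(M)
        if len(xs)<amin: continue
        out.append((xs.mean(),ys.mean(),len(xs),np.c_[xs,ys].astype(float)))
    return out
def ang(n,pts,z):
    P=np.array([onz(n,u,v,z)[:2] for u,v in pts]); c=P.mean(0)
    (cx,cy),(w,h),a=cv2.minAreaRect((P*1000).astype(np.float32))
    U,S,V=np.linalg.svd(P-c); return c, np.degrees(np.arctan2(V[0,1],V[0,0])),(w,h),(cx,cy)
E
python3 - <<'E'
from h import *
ims={n:cv2.imread(f'pics/{n}0.png') for n in('top','scene')}
np.set_printoptions(precision=4,suppress=True)
for nm,lo,hi,z in [('green',(45,100,40),(80,255,255),.06),('blue',(100,140,60),(125,255,255),.063),('yellow',(22,150,80),(35,255,255),.01),('pink',(150,80,60),(178,255,255),.06)]:
  for n in ims:
    for b in blobs(ims[n],lo,hi):
        c,a,wh,rc=ang(n,b[3],z); print(nm,n,np.round(b[:2],1),b[2],c,round(a,1),np.round(wh,0),np.round(rc,0))
save(ims['top'],'t0a.png',(120,140,300,250),4.4)
save(ims['top'],'t0b.png',(290,130,450,260),4.4)
E
```

```text
green top [338.3 184.8] 93 [ 0.5931 -0.3656] 79.3 [99. 18.] [ 592. -365.]
green scene [207.2 267.3] 136 [ 0.6008 -0.3729] -99.3 [100.  28.] [ 601. -376.]
blue top [164.4 226.8] 37 [0.4137 0.3243] -86.9 [ 8. 56.] [413. 322.]
blue top [160.4 197.9] 42 [0.5282 0.3434] -90.6 [ 8. 56.] [528. 345.]
blue top [165.  183.5] 44 [0.5861 0.3268] -95.0 [57. 11.] [586. 327.]
blue top [124.8 176.6] 617 [0.6111 0.4879] -178.7 [125.  76.] [611. 489.]
blue top [168.9 145.7] 40 [0.7382 0.3153] -170.1 [26. 25.] [739. 315.]
blue top [504.8 132.4] 20 [ 0.8146 -1.0316] -174.6 [58. 12.] [  813. -1032.]
blue top [487.1 149.6] 95 [ 0.7444 -0.9598] -161.8 [157. 112.] [ 761. -978.]
blue top [431.3 145.8] 155 [ 0.7558 -0.7365] -173.4 [108. 159.] [ 761. -729.]
blue scene [144.6 364.7] 203 [ 0.7202 -0.7032] 39.0 [108. 153.] [ 750. -719.]
blue scene [372.4 163.4] 33 [0.6905 0.3707] -55.3 [19. 27.] [691. 371.]
blue scene [344.  154.4] 54 [0.5858 0.3263] -88.6 [58. 18.] [586. 326.]
blue scene [335.4 144.9] 46 [0.53   0.3399] -88.6 [58. 17.] [530. 340.]
blue scene [310.4 132.1] 43 [0.4147 0.3195] -85.8 [16. 60.] [415. 320.]
blue scene [375.9 136.2] 431 [0.6093 0.4947] 1.1 [126.  76.] [609. 495.]Traceback (most recent call last):
  File "<stdin>", line 7, in <module>
  File "h.py", line 29, in ang
    P=np.array([onz(n,u,v,z)[:2] for u,v in pts]); c=P.mean(0)
                ~~~^^^^^^^^^
  File "h.py", line 9, in onz
    e,d=ray(n,u,v); return e+d*(z-e[2])/d[2]
        ~~~^^^^^^^
  File "h.py", line 7, in ray
    m,Q=cam(n); d=np.array([(u-m['cx'])/m['fx'],-(v-m['cy'])/m['fy'],-1.]); return m['eye'],Q@d
        ~~~^^^
  File "h.py", line 5, in cam
    m=r.camera_model(n); return m,R.from_rotvec(m['rotation']).as_matrix()
ValueError: time passes only in moves, steps and waits
```

```bash
python3 - <<'E'
import re
s=open('h.py').read()
s=s.replace("def cam(n):\n    m=r.camera_model(n); return m,R.from_rotvec(m['rotation']).as_matrix()","""_c={}
def cam(n):
    if n not in _c:
        m=r.camera_model(n); _c[n]=(m,R.from_rotvec(m['rotation']).as_matrix())
    return _c[n]""")
open('h.py','w').write(s)
E
python3 - <<'E'
from h import *
ims={n:cv2.imread(f'pics/{n}0.png') for n in('top','scene')}
np.set_printoptions(precision=4,suppress=True)
for nm,lo,hi,z in [('yellow',(22,120,80),(35,255,255),.01),('pink',(150,80,60),(178,255,255),.06)]:
  for n in ims:
    for b in blobs(ims[n],lo,hi):
        c,a,wh,rc=ang(n,b[3],z); print(nm,n,np.round(b[:2],1),b[2],c,round(a,1),np.round(wh,0),np.round(rc,0))
save(ims['top'],'t0a.png',(120,140,300,250),4.4)
save(ims['top'],'t0b.png',(290,130,450,260),4.4)
save(ims['scene'],'s0a.png',(90,130,450,320),2.2)
E
```

```text
yellow top [339.2 223.5] 990 [ 0.4378 -0.3795] -89.4 [ 94. 169.] [ 438. -381.]
yellow scene [176.2 244.5] 1195 [ 0.4341 -0.3785] -89.3 [101. 171.] [ 432. -376.]
pink top [389.6 244.3] 272 [ 0.3594 -0.5713] -64.8 [ 43. 108.] [ 359. -572.]
pink scene [112.7 264.7] 418 [ 0.3829 -0.5892] -63.0 [ 48. 110.] [ 382. -588.]
```

View pics/t0a.png

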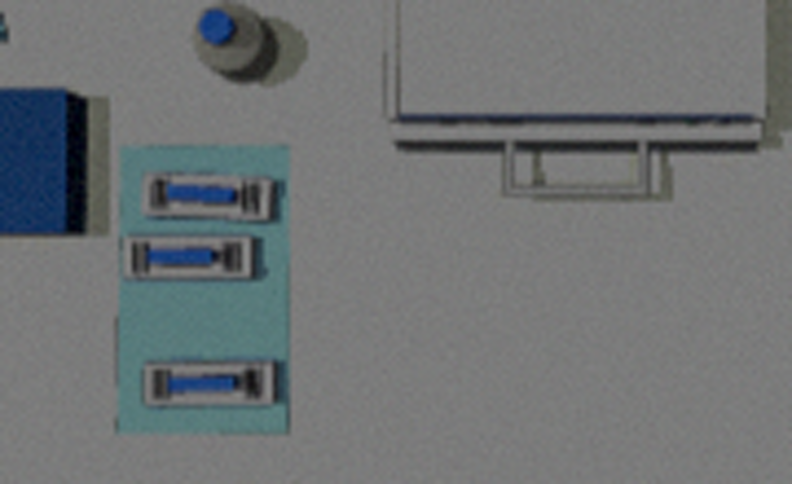

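View pics/t0b.png

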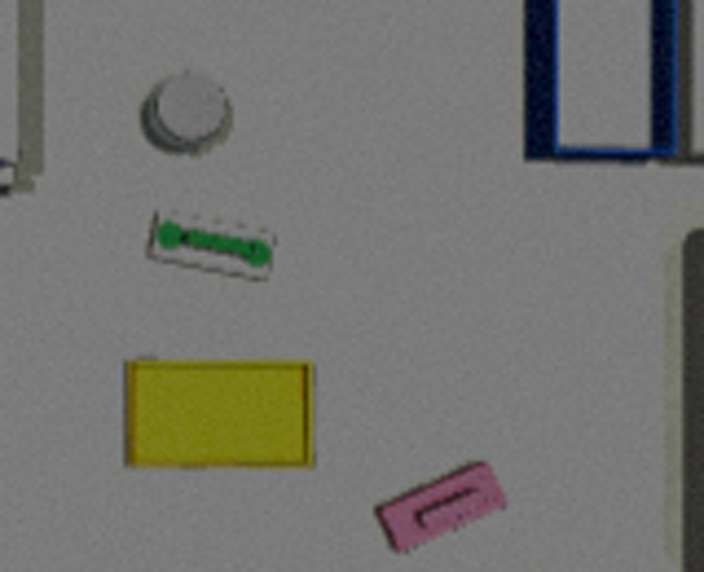

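View pics/s0a.png

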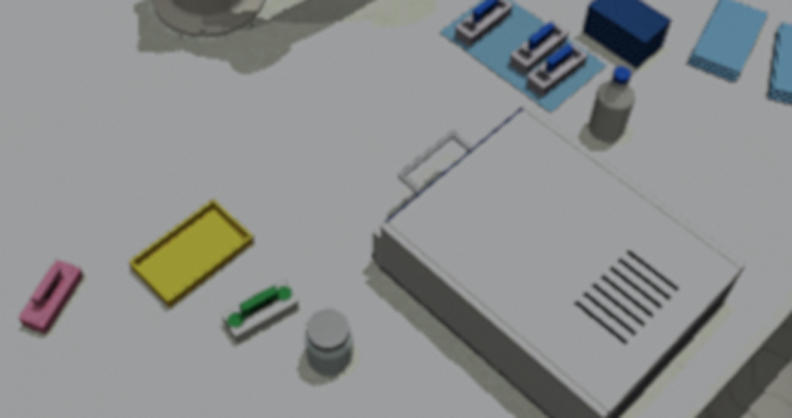

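Run:
```python
from h import *
ims={n:cv2.imread(f'pics/{n}0.png') for n in('top','scene')}
np.set_printoptions(precision=4,suppress=True)
def tri(a,b):
    e1,d1=ray('top',*a);e2,d2=ray('scene',*b)
    A=np.c_[d1,-d2]; s=np.linalg.lstsq(A,e2-e1,rcond=None)[0]
    p,q=e1+d1*s[0],e2+d2*s[1]; return (p+q)/2,np.linalg.norm(p-q)
print('fresh',tri((338.3,184.8),(207.2,267.3)))
print('handle L,R top @.09',onz('top',235,183.5,.09),onz('top',267.5,183.5,.09))
# steriliser roof corners front, panel
print('roof front edge',onz('top',120+398/4.4,140+115/4.4,.125),onz('top',120+765/4.4,140+115/4.4,.125))
print('panel front top edge',onz('top',120+398/4.4,140+143/4.4,.092),onz('top',120+758/4.4,140+143/4.4,.092))
save(ims['scene'],'s0b.png',(250,160,350,260),6)
save(ims['top'],'t0c.png',(200,150,310,200),7)
```

```text
fresh (array([ 0.5938, -0.3684,  0.0451]), np.float64(0.0004465443309255907))
handle L,R top @.09 [0.5889 0.046  0.09  ] [ 0.5911 -0.0818  0.09  ]
roof front edge [0.6519 0.1404 0.125 ] [ 0.6574 -0.1817  0.125 ]
panel front top edge [0.6305 0.1433 0.092 ] [ 0.6359 -0.1785  0.092 ]
```

View pics/s0b.png

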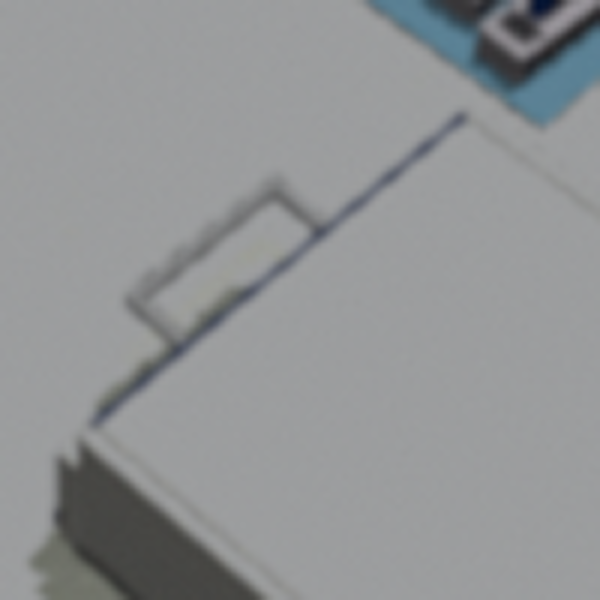

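View pics/t0c.png

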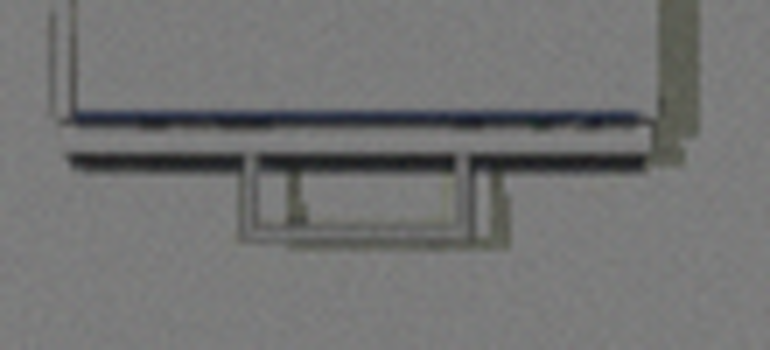

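```bash
cat >> h.py <<'E'
def plan(x,y,z,jawdeg=90):
    """jawdeg: world angle of tool y axis; prints wz to apply, then shift in tool axes after the turn"""
    o=r.get_obs(); p=o['tool_pos']; Q=R.from_rotvec(o['ee_rot']).as_matrix()
    a=np.degrees(np.arctan2(Q[1,1],Q[0,1])); w=-np.radians((jawdeg-a+180)%360-180)
    j=np.radians(jawdeg); ty=np.array([np.cos(j),np.sin(j),0]); tz=np.array([0,0,-1.]); tx=np.cross(ty,tz)
    d=(np.array([x,y,z])-p)*1000
    print('now',np.round(p,4),'jaw',round(a,1),'tilt',np.round(Q[:2,2],3),'q',np.round(o['joint_pos'],2),'F',np.round(o['ft_force'],1),'grip',round(o['gripper_width'],4),'t',round(o['clock'],1))
    print('wz %.3f rad  dx %.1f dy %.1f dz %.1f |d| %.0f'%(w,d@tx,d@ty,d@tz,np.linalg.norm(d)))
E
python3 - <<'E'
from h import *
print(proj('scene',(.5895,.042,.09)),proj('scene',(.5895,-.078,.09)))
plan(.6145,-.018,.2,91)
E
```

```text
(np.float64(294.082526872727), np.float64(190.44934288927865)) (np.float64(270.04073536615033), np.float64(209.184089003225))
now [0.19   0.6209 0.2258] jaw 73.0 tilt [-0.001 -0.002] q [-1.01  0.5  -0.43  1.55  0.22  1.14 -0.21] F [-0.  -0.5  0.2] grip 0.0915 t 0.1
wz -0.314 rad  dx -413.3 dy -646.2 dz 25.8 |d| 768
```

>>> servo_tool:
  steps:
    - {"wz":-0.1,"jaw":0}
    - {"wz":-0.1,"jaw":0}
    - {"wz":-0.11,"jaw":0}
    - {"dz":5}
    - {}
  newtons: 20

```text
invalid input
```

>>> servo_tool:
  steps:
    - {"wz":-0.1,"jaw":0}
    - {"wz":-0.1,"jaw":0}
    - {"wz":-0.11,"jaw":0}
    - {"dz":5,"jaw":0}
  newtons: 20

```text
invalid input
```

>>> servo_tool:
  steps:
    - {"wx":0,"wy":0,"wz":-0.1,"dx":0,"dy":0,"dz":0,"jaw":0}
    - {"wx":0,"wy":0,"wz":-0.1,"dx":0,"dy":0,"dz":0,"jaw":0}
    - {"wx":0,"wy":0,"wz":-0.11,"dx":0,"dy":0,"dz":5,"jaw":0}
  newtons: 20

```text
clock: 0.4
tool_pos: [0.19, 0.6218, 0.2218]
ee_rot: [-0.028, 3.141, 0.001]
ft_force: [-0.5, -0.3, -0.5]
gripper_width: 0.0728
```

>>> servo_tool:
  steps:
    - {"wx":0,"wy":0,"wz":0,"dx":-23,"dy":-36,"dz":1,"jaw":0}
    - {"wx":0,"wy":0,"wz":0,"dx":-23,"dy":-36,"dz":1,"jaw":0}
    - {"wx":0,"wy":0,"wz":0,"dx":-23,"dy":-36,"dz":1,"jaw":0}
    - {"wx":0,"wy":0,"wz":0,"dx":-23,"dy":-36,"dz":1,"jaw":0}
    - {"wx":0,"wy":0,"wz":0,"dx":-23,"dy":-36,"dz":1,"jaw":0}
    - {"wx":0,"wy":0,"wz":0,"dx":-23,"dy":-36,"dz":1,"jaw":0}
    - {"wx":0,"wy":0,"wz":0,"dx":-23,"dy":-36,"dz":1,"jaw":0}
    - {"wx":0,"wy":0,"wz":0,"dx":-23,"dy":-36,"dz":1,"jaw":0}
    - {"wx":0,"wy":0,"wz":0,"dx":-23,"dy":-36,"dz":1,"jaw":0}
    - {"wx":0,"wy":0,"wz":0,"dx":-23,"dy":-36,"dz":1,"jaw":0}
    - {"wx":0,"wy":0,"wz":0,"dx":-23,"dy":-36,"dz":1,"jaw":0}
    - {"wx":0,"wy":0,"wz":0,"dx":-23,"dy":-36,"dz":1,"jaw":0}
    - {"wx":0,"wy":0,"wz":0,"dx":-23,"dy":-36,"dz":1,"jaw":0}
    - {"wx":0,"wy":0,"wz":0,"dx":-23,"dy":-36,"dz":1,"jaw":0}
    - {"wx":0,"wy":0,"wz":0,"dx":-23,"dy":-36,"dz":1,"jaw":0}
    - {"wx":0,"wy":0,"wz":0,"dx":-23,"dy":-36,"dz":1,"jaw":0}
    - {"wx":0,"wy":0,"wz":0,"dx":-23,"dy":-36,"dz":1,"jaw":0}
    - {"wx":0,"wy":0,"wz":0,"dx":-23,"dy":-36,"dz":1,"jaw":0}

```text
clock: 2.2
tool_pos: [0.613, -0.0224, 0.2033]
ee_rot: [0.021, -3.141, -0.0]
ft_force: [0.7, 1.3, 0.6]
gripper_width: 0.0005
```

Run:
```python
from h import *
plan(.6145,-.018,.12,91)
im=shot('scene','s1.png',(200,100,360,220),5)
```

```text
now [ 0.613  -0.0224  0.2033] jaw 90.8 tilt [-0.001  0.   ] q [ 0.14  0.43 -0.19  1.68  0.09  1.04  1.5 ] F [0.7 1.3 0.6] grip 0.0005 t 2.2
wz -0.004 rad  dx -1.5 dy 4.4 dz 83.3 |d| 83
```

View pics/s1.png

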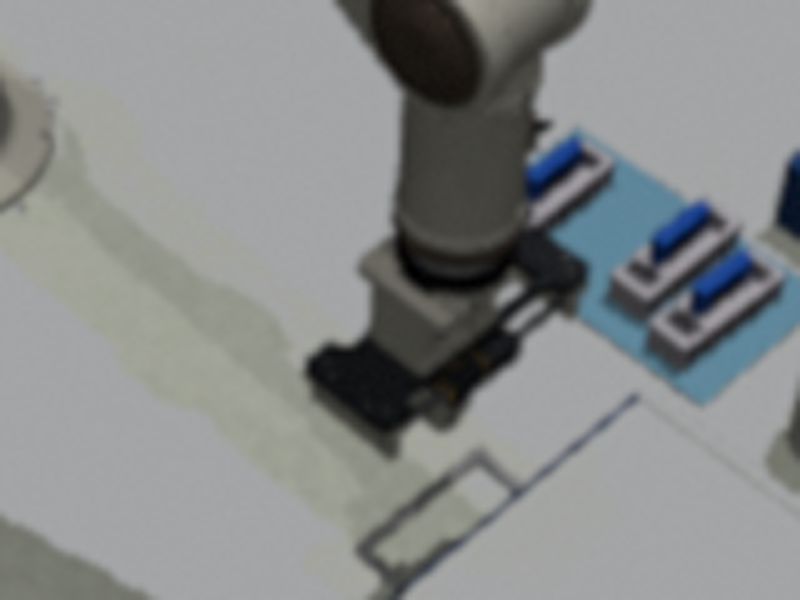

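>>> servo_tool:
  steps:
    - {"wx":0,"wy":0,"wz":0,"dx":-2,"dy":4,"dz":35,"jaw":0}
    - {"wx":0,"wy":0,"wz":0,"dx":0,"dy":0,"dz":35,"jaw":0}
    - {"wx":0,"wy":0,"wz":0,"dx":0,"dy":0,"dz":30,"jaw":0}

```text
clock: 2.55
tool_pos: [0.6137, -0.0167, 0.1017]
ee_rot: [0.02, -3.14, -0.0]
ft_force: [0.3, 0.4, -0.5]
gripper_width: 0.0004
```

Run:
```python
from h import *
plan(.6145,-.018,.06,91)
im=shot('scene','s2.png',(240,150,320,230),7)
im=shot('top','t2.png',(200,130,310,210),7)
```

```text
now [ 0.6137 -0.0167  0.1017] jaw 90.7 tilt [-0.001  0.   ] q [ 0.12  0.55 -0.18  1.75  0.12  0.85  1.47] F [ 0.3  0.4 -0.5] grip 0.0004 t 2.5
wz -0.004 rad  dx -0.8 dy -1.3 dz 41.7 |d| 42
```

View pics/s2.png

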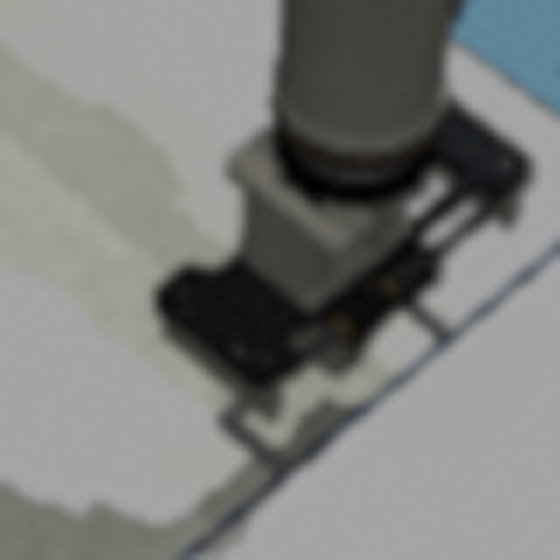

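View pics/t2.png

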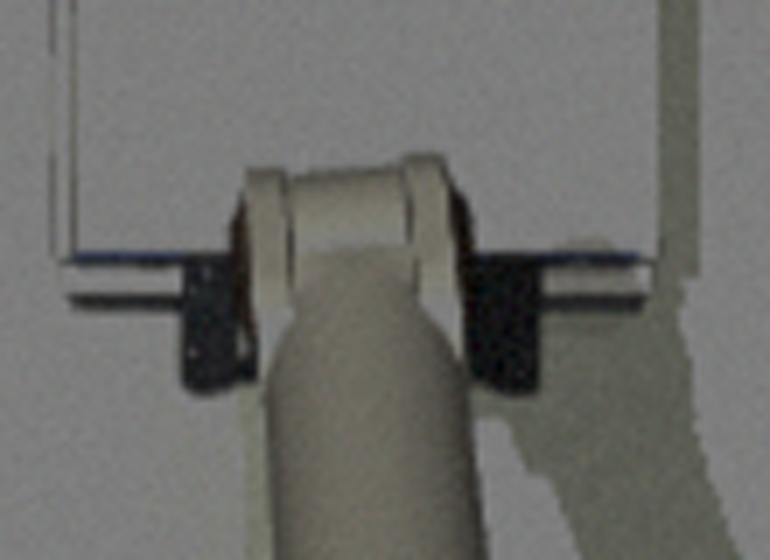

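>>> servo_tool:
  steps:
    - {"wx":0,"wy":0,"wz":0,"dx":0,"dy":0,"dz":11,"jaw":0}
    - {"wx":0,"wy":0,"wz":0,"dx":0,"dy":0,"dz":11,"jaw":0}
    - {"wx":0,"wy":0,"wz":0,"dx":0,"dy":0,"dz":11,"jaw":0}
    - {"wx":0,"wy":0,"wz":0,"dx":5,"dy":0,"dz":0,"jaw":0}
    - {"wx":0,"wy":0,"wz":0,"dx":5,"dy":0,"dz":0,"jaw":0}

```text
clock: 3.15
tool_pos: [0.6057, -0.0169, 0.0711]
ee_rot: [-0.021, 3.139, 0.0]
ft_force: [5.4, 0.1, -3.1]
gripper_width: 0.0008
```

>>> servo_tool:
  steps:
    - {"wx":0,"wy":0,"wz":0,"dx":12,"dy":0,"dz":0,"jaw":0}
    - {"wx":0,"wy":0,"wz":0,"dx":12,"dy":0,"dz":0,"jaw":0}
    - {"wx":0,"wy":0,"wz":0,"dx":12,"dy":0,"dz":0,"jaw":0}
    - {"wx":0,"wy":0,"wz":0,"dx":12,"dy":0,"dz":0,"jaw":0}
    - {"wx":0,"wy":0,"wz":0,"dx":12,"dy":0,"dz":0,"jaw":0}
    - {"wx":0,"wy":0,"wz":0,"dx":12,"dy":0,"dz":0,"jaw":0}
    - {"wx":0,"wy":0,"wz":0,"dx":12,"dy":0,"dz":0,"jaw":0}
    - {"wx":0,"wy":0,"wz":0,"dx":12,"dy":0,"dz":0,"jaw":0}
    - {"wx":0,"wy":0,"wz":0,"dx":12,"dy":0,"dz":0,"jaw":0}
    - {"wx":0,"wy":0,"wz":0,"dx":12,"dy":0,"dz":0,"jaw":0}
    - {"wx":0,"wy":0,"wz":0,"dx":12,"dy":0,"dz":0,"jaw":0}
    - {"wx":0,"wy":0,"wz":0,"dx":12,"dy":0,"dz":0,"jaw":0}
    - {"wx":0,"wy":0,"wz":0,"dx":12,"dy":0,"dz":0,"jaw":0}
    - {"wx":0,"wy":0,"wz":0,"dx":6,"dy":0,"dz":0,"jaw":0}

```text
clock: 4.55
tool_pos: [0.4439, -0.0191, 0.0709]
ee_rot: [-0.021, 3.136, 0.0]
ft_force: [19.0, -1.3, -14.2]
gripper_width: 0.0006
```

>>> servo_tool:
  steps:
    - {"wx":0,"wy":0,"wz":0,"dx":0,"dy":0,"dz":0,"jaw":0}
    - {"wx":0,"wy":0,"wz":0,"dx":-10,"dy":0,"dz":0,"jaw":0}
    - {"wx":0,"wy":0,"wz":0,"dx":0,"dy":0,"dz":-25,"jaw":0}
    - {"wx":0,"wy":0,"wz":0,"dx":0,"dy":0,"dz":-40,"jaw":0}
    - {"wx":0,"wy":0,"wz":0,"dx":0,"dy":0,"dz":-40,"jaw":0}
    - {"wx":0,"wy":0,"wz":0,"dx":0,"dy":-40,"dz":-30,"jaw":40}
    - {"wx":0,"wy":0,"wz":0,"dx":0,"dy":-50,"dz":0,"jaw":40}
    - {"wx":0,"wy":0,"wz":0,"dx":0,"dy":-50,"dz":0,"jaw":40}
    - {"wx":0,"wy":0,"wz":0,"dx":0,"dy":-50,"dz":0,"jaw":40}
    - {"wx":0,"wy":0,"wz":0,"dx":0,"dy":-50,"dz":0,"jaw":40}
    - {"wx":0,"wy":0,"wz":0,"dx":0,"dy":-50,"dz":0,"jaw":40}

```text
clock: 5.65
tool_pos: [0.454, -0.309, 0.2041]
ee_rot: [0.021, -3.137, -0.006]
ft_force: [0.1, 0.4, 0.1]
gripper_width: 0.039
```

Run:
```python
from h import *
plan(.6145,-.018,.06,91)
im=shot('scene','s3.png'); cv2.imwrite('pics/s3raw.png',im); save(im,'s3.png',(150,90,350,270),4)
im=shot('top','t3.png'); cv2.imwrite('pics/t3raw.png',im); save(im,'t3.png',(190,130,310,220),6.5)
```

```text
now [ 0.454  -0.309   0.2041] jaw 90.8 tilt [-0.005  0.004] q [ 0.57  0.32 -0.02  1.84  0.01  0.99  2.13] F [0.1 0.4 0.1] grip 0.039 t 5.7
wz -0.004 rad  dx -165.6 dy 288.2 dz 144.1 |d| 362
```

View pics/s3.png

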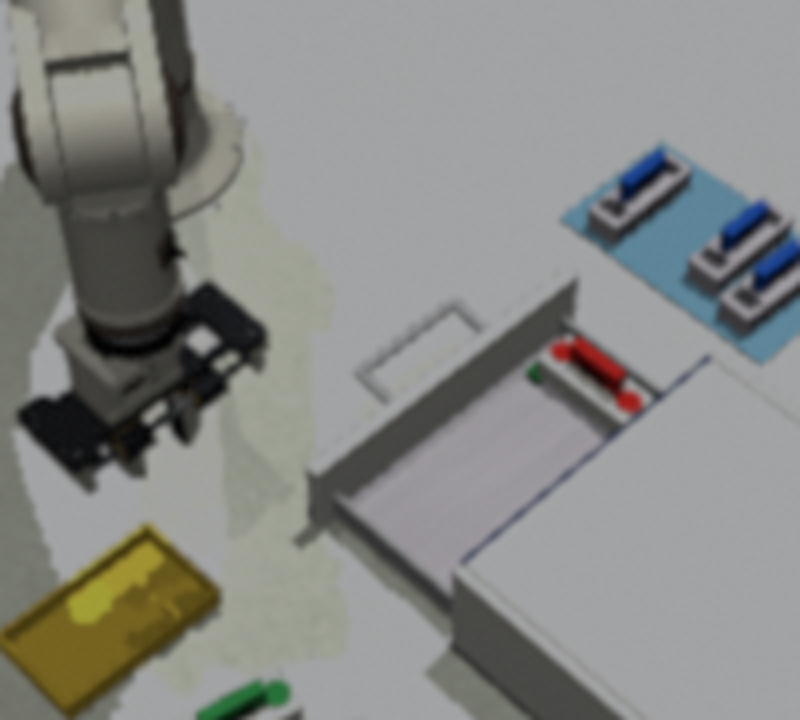

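View pics/t3.png

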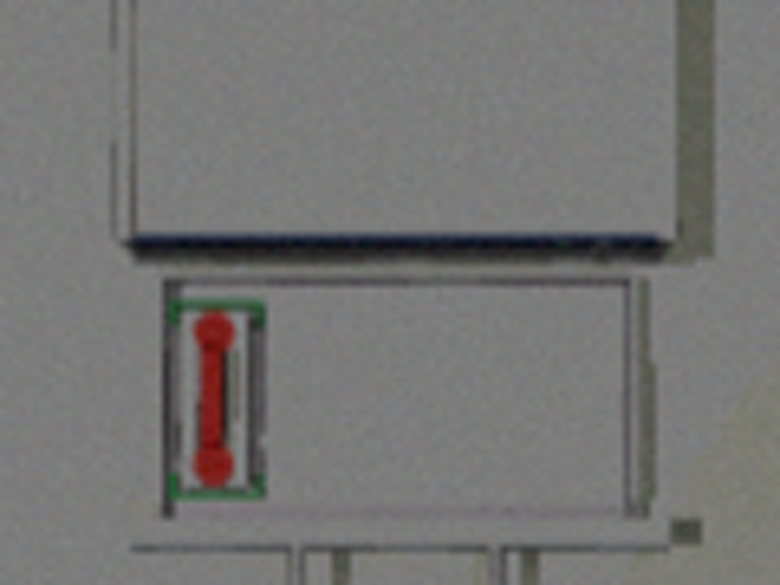

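```bash
cat >> h.py <<'E'
def tri(a,b):
    e1,d1=ray('top',*a);e2,d2=ray('scene',*b)
    A=np.c_[d1,-d2]; s=np.linalg.lstsq(A,e2-e1,rcond=None)[0]
    p,q=e1+d1*s[0],e2+d2*s[1]; return (p+q)/2,np.linalg.norm(p-q)
E
python3 - <<'E'
from h import *
np.set_printoptions(precision=4,suppress=True)
t=cv2.imread('pics/t3raw.png');s=cv2.imread('pics/s3raw.png')
lo,hi=(0,150,60),(8,255,255)
bt=[b for b in blobs(t,lo,hi,30,(190,130,310,220))]; bs=[b for b in blobs(s,lo,hi,30,(270,150,350,220))]
print([b[:3] for b in bt],[b[:3] for b in bs])
for b in bt: print(ang('top',b[3],.055)[:2], tri(b[:2],bs[0][:2]))
g=blobs(t,(45,90,20),(85,255,255),2,(205,160,240,215))
P=np.vstack([b[3] for b in g]); print('ribs',P.min(0),P.max(0)); c=(P.min(0)+P.max(0))/2; print(c,onz('top',*c,.032))
w=onz('top',*P.min(0),.032)-onz('top',*P.max(0),.032);print(w)
# drawer inner walls / panel 
print('panel front top', onz('top',190+135/6.5,130+547/6.5,.092),onz('top',190+668/6.5,130+547/6.5,.092))
E
```

```text
[(np.float64(222.22105263157894), np.float64(190.81052631578947), 95)] [(np.float64(299.2121212121212), np.float64(181.7171717171717), 99)]
(array([0.5612, 0.0983]), np.float64(-179.22252818112753)) (array([0.5615, 0.0984, 0.0662]), np.float64(0.00265613085562651))
ribs [216. 176.] [217. 206.]
[216.5 191. ] [0.5613 0.1233 0.032 ]
[0.1218 0.0067 0.    ]
panel front top [0.4668 0.1384 0.092 ] [ 0.4723 -0.1826  0.092 ]
```

Run:
```python
from h import *
print(onz('top',223.46,191.3,.032),onz('top',190+170/6.5,130+300/6.5,.032),onz('top',190+265/6.5,130+497/6.5,.032))
plan(.561,.0985,.15,91)
```

```text
[0.56060237 0.09504709 0.032     ] [0.62174131 0.12601237 0.032     ] [0.49960641 0.06417198 0.032     ]
now [ 0.4522 -0.3158  0.204 ] jaw 90.2 tilt [-0.005 -0.001] q [ 0.57  0.32 -0.01  1.83  0.01  0.99  2.13] F [-0.8 -0.2 -1.4] grip 0.0394 t 5.8
wz -0.014 rad  dx -116.0 dy 412.4 dz 54.0 |d| 432
```

>>> servo_tool:
  steps:
    - {"wx":0,"wy":0,"wz":-0.012,"dx":-11.6,"dy":41,"dz":2,"jaw":50}
    - {"wx":0,"wy":0,"wz":0,"dx":-11.6,"dy":41,"dz":2,"jaw":50}
    - {"wx":0,"wy":0,"wz":0,"dx":-11.6,"dy":41,"dz":2,"jaw":50}
    - {"wx":0,"wy":0,"wz":0,"dx":-11.6,"dy":41,"dz":2,"jaw":50}
    - {"wx":0,"wy":0,"wz":0,"dx":-11.6,"dy":41,"dz":2,"jaw":50}
    - {"wx":0,"wy":0,"wz":0,"dx":-11.6,"dy":41,"dz":2,"jaw":50}
    - {"wx":0,"wy":0,"wz":0,"dx":-11.6,"dy":41,"dz":2,"jaw":50}
    - {"wx":0,"wy":0,"wz":0,"dx":-11.6,"dy":41,"dz":2,"jaw":50}
    - {"wx":0,"wy":0,"wz":0,"dx":-11.6,"dy":41,"dz":2,"jaw":50}
    - {"wx":0,"wy":0,"wz":0,"dx":-11.6,"dy":41,"dz":2,"jaw":50}
    - {"wx":0,"wy":0,"wz":0,"dx":0,"dy":0,"dz":30,"jaw":50}
    - {"wx":0,"wy":0,"wz":0,"dx":0,"dy":0,"dz":0,"jaw":50}

```text
clock: 6.95
tool_pos: [0.5569, 0.1053, 0.151]
ee_rot: [0.046, -3.129, 0.002]
ft_force: [-1.3, -1.4, -0.3]
gripper_width: 0.05
```

Run:
```python
from h import *
plan(.561,.0975,.055,91)
im=shot('scene','s4.png',(250,110,370,220),6.5)
im=shot('top','t4.png',(180,150,270,220),7)
```

```text
now [0.5569 0.1053 0.151 ] jaw 91.7 tilt [-0.012 -0.002] q [-0.06  0.42 -0.22  1.83  0.11  0.91  1.27] F [-1.3 -1.4 -0.3] grip 0.05 t 7.0
wz 0.012 rad  dx -3.9 dy -7.8 dz 96.0 |d| 96
```

View pics/s4.png

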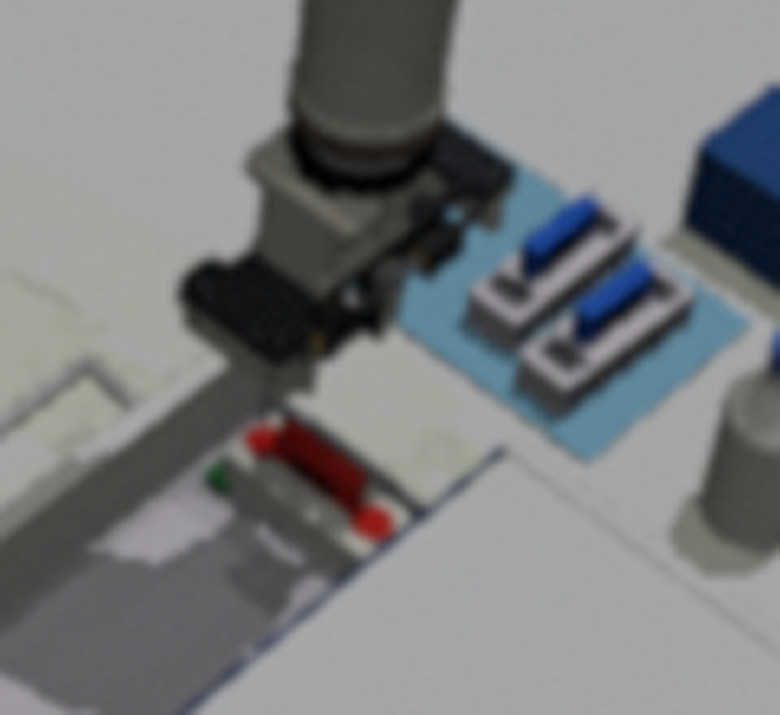

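>>> servo_tool:
  steps:
    - {"wx":0,"wy":-0.01,"wz":0.012,"dx":-4,"dy":-7.5,"dz":20,"jaw":50}
    - {"wx":0,"wy":0,"wz":0,"dx":0,"dy":0,"dz":25,"jaw":50}
    - {"wx":0,"wy":0,"wz":0,"dx":0,"dy":0,"dz":25,"jaw":50}
    - {"wx":0,"wy":0,"wz":0,"dx":0,"dy":0,"dz":20,"jaw":50}
    - {"wx":0,"wy":0,"wz":0,"dx":0,"dy":0,"dz":5,"jaw":50}
    - {"wx":0,"wy":0,"wz":0,"dx":0,"dy":0,"dz":0,"jaw":50}

```text
clock: 7.65
tool_pos: [0.567, 0.0952, 0.0608]
ee_rot: [-0.018, 3.133, -0.001]
ft_force: [-0.0, -0.2, 0.1]
gripper_width: 0.0502
```

Run:
```python
from h import *
plan(.561,.0975,.055,91)
```

```text
now [0.567  0.0952 0.0608] jaw 90.7 tilt [ 0.009 -0.   ] q [-0.07  0.55 -0.19  1.87  0.15  0.72  1.24] F [-0.  -0.2  0.1] grip 0.0502 t 7.7
wz -0.006 rad  dx 6.0 dy 2.4 dz 5.8 |d| 9
```

>>> servo_tool:
  steps:
    - {"wx":0,"wy":0.009,"wz":0,"dx":5,"dy":2,"dz":4,"jaw":50}
    - {"wx":0,"wy":0,"wz":0,"dx":0,"dy":0,"dz":0,"jaw":5}
    - {"wx":0,"wy":0,"wz":0,"dx":0,"dy":0,"dz":0,"jaw":5}
    - {"wx":0,"wy":0,"wz":0,"dx":0,"dy":0,"dz":0,"jaw":5}
    - {"wx":0,"wy":0,"wz":0,"dx":0,"dy":0,"dz":0,"jaw":5}
    - {"wx":0,"wy":0,"wz":0,"dx":0,"dy":0,"dz":0,"jaw":5}
  newtons: 45

```text
clock: 8.25
tool_pos: [0.5626, 0.0984, 0.0569]
ee_rot: [-0.021, 3.14, 0.001]
ft_force: [0.4, 3.2, 2.3]
gripper_width: 0.0147
```

Run:
```python
from h import *
plan(.561,.0975,.055,91)
```

```text
now [0.5626 0.0984 0.0569] jaw 90.8 tilt [0.001 0.   ] q [-0.07  0.56 -0.19  1.88  0.15  0.72  1.24] F [0.4 3.2 2.3] grip 0.0147 t 8.2
wz -0.004 rad  dx 1.7 dy -0.9 dz 1.9 |d| 3
```

>>> servo_tool:
  steps:
    - {"wx":0,"wy":0,"wz":0,"dx":0,"dy":0,"dz":-15,"jaw":5}
    - {"wx":0,"wy":0,"wz":0,"dx":0,"dy":0,"dz":-25,"jaw":5}
    - {"wx":0,"wy":0,"wz":0,"dx":0,"dy":0,"dz":-35,"jaw":5}
    - {"wx":0,"wy":0,"wz":0,"dx":0,"dy":0,"dz":-35,"jaw":5}
    - {"wx":0,"wy":0,"wz":0,"dx":0,"dy":-10,"dz":-15,"jaw":5}
    - {"wx":0,"wy":0,"wz":0,"dx":6,"dy":-30,"dz":0,"jaw":5}
    - {"wx":0,"wy":0,"wz":0,"dx":9,"dy":-40,"dz":0,"jaw":5}
    - {"wx":0,"wy":0,"wz":0,"dx":11,"dy":-40,"dz":0,"jaw":5}
    - {"wx":0,"wy":0,"wz":0,"dx":11,"dy":-40,"dz":0,"jaw":5}
    - {"wx":0,"wy":0,"wz":0,"dx":11,"dy":-40,"dz":0,"jaw":5}
    - {"wx":0,"wy":0,"wz":0,"dx":11,"dy":-40,"dz":0,"jaw":5}
    - {"wx":0,"wy":0,"wz":0,"dx":11,"dy":-40,"dz":0,"jaw":5}
    - {"wx":0,"wy":0,"wz":0,"dx":11,"dy":-40,"dz":0,"jaw":5}

```text
clock: 9.55
tool_pos: [0.4835, -0.2249, 0.181]
ee_rot: [0.02, -3.141, -0.001]
ft_force: [-0.1, 0.3, -4.4]
gripper_width: 0.0136
```

>>> servo_tool:
  steps:
    - {"wx":0,"wy":0,"wz":-0.13,"dx":0,"dy":0,"dz":0,"jaw":5}
    - {"wx":0,"wy":0,"wz":-0.13,"dx":0,"dy":0,"dz":0,"jaw":5}
    - {"wx":0,"wy":0,"wz":-0.13,"dx":0,"dy":0,"dz":0,"jaw":5}
    - {"wx":0,"wy":0,"wz":-0.13,"dx":0,"dy":0,"dz":0,"jaw":5}
    - {"wx":0,"wy":0,"wz":-0.13,"dx":0,"dy":0,"dz":0,"jaw":5}
    - {"wx":0,"wy":0,"wz":-0.13,"dx":0,"dy":0,"dz":0,"jaw":5}
    - {"wx":0,"wy":0,"wz":-0.13,"dx":0,"dy":0,"dz":0,"jaw":5}
    - {"wx":0,"wy":0,"wz":-0.13,"dx":0,"dy":0,"dz":0,"jaw":5}
    - {"wx":0,"wy":0,"wz":-0.13,"dx":0,"dy":0,"dz":0,"jaw":5}
    - {"wx":0,"wy":0,"wz":-0.13,"dx":0,"dy":0,"dz":0,"jaw":5}
    - {"wx":0,"wy":0,"wz":-0.13,"dx":0,"dy":0,"dz":0,"jaw":5}
    - {"wx":0,"wy":0,"wz":-0.13,"dx":0,"dy":0,"dz":0,"jaw":5}
    - {"wx":0,"wy":0,"wz":0,"dx":0,"dy":0,"dz":0,"jaw":5}

```text
clock: 10.85
tool_pos: [0.4813, -0.2131, 0.1596]
ee_rot: [2.084, -2.322, -0.025]
ft_force: [-1.5, 0.8, -4.6]
gripper_width: 0.0133
```

Run:
```python
from h import *
plan(.436,-.379,.07,180.5)
im=shot('scene','s5.png',(80,130,280,290),4)
```

```text
now [ 0.4813 -0.2131  0.1596] jaw 173.8 tilt [-0.027 -0.003] q [ 1.35  0.97 -1.53  1.89  1.    1.39  2.57] F [-1.5  0.8 -4.6] grip 0.0133 t 10.8
wz -0.117 rad  dx 165.5 dy 46.7 dz 89.6 |d| 194
```

View pics/s5.png

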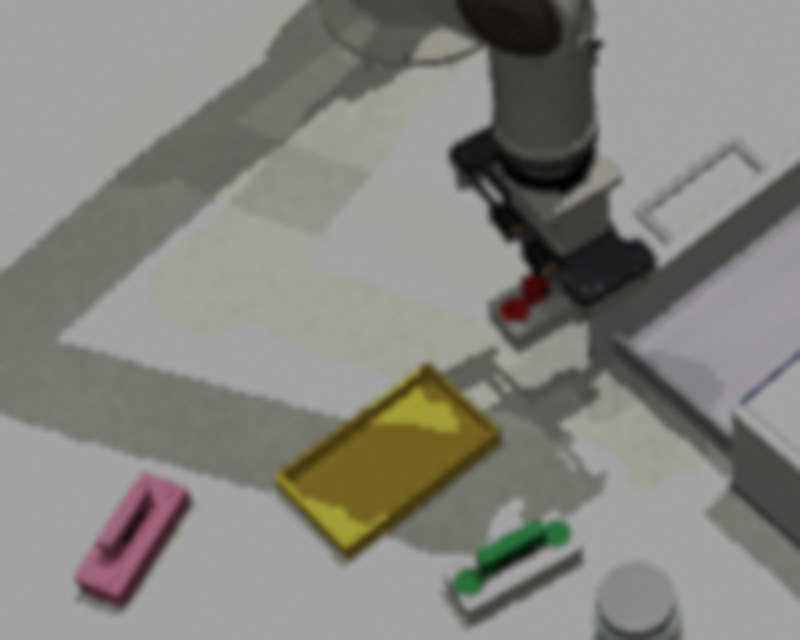

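>>> servo_tool:
  steps:
    - {"wx":0,"wy":0,"wz":0.13,"dx":0,"dy":0,"dz":-10,"jaw":5}
    - {"wx":0,"wy":0,"wz":0.13,"dx":0,"dy":0,"dz":-10,"jaw":5}
    - {"wx":0,"wy":0,"wz":0.13,"dx":0,"dy":0,"dz":-10,"jaw":5}
    - {"wx":0,"wy":0,"wz":0.13,"dx":0,"dy":0,"dz":0,"jaw":5}
    - {"wx":0,"wy":0,"wz":0.13,"dx":0,"dy":0,"dz":0,"jaw":5}
    - {"wx":0,"wy":0,"wz":0.13,"dx":0,"dy":0,"dz":0,"jaw":5}
    - {"wx":0,"wy":0,"wz":0.13,"dx":0,"dy":0,"dz":0,"jaw":5}
    - {"wx":0,"wy":0,"wz":0.13,"dx":0,"dy":0,"dz":0,"jaw":5}
    - {"wx":0,"wy":0,"wz":0.13,"dx":0,"dy":0,"dz":0,"jaw":5}
    - {"wx":0,"wy":0,"wz":0.13,"dx":0,"dy":0,"dz":0,"jaw":5}
    - {"wx":0,"wy":0,"wz":0.13,"dx":0,"dy":0,"dz":0,"jaw":5}
    - {"wx":0,"wy":0,"wz":0.13,"dx":0,"dy":0,"dz":0,"jaw":5}
    - {"wx":0,"wy":0,"wz":0,"dx":0,"dy":0,"dz":0,"jaw":5}

```text
clock: 12.2
tool_pos: [0.4873, -0.2104, 0.1995]
ee_rot: [-0.147, -3.126, 0.024]
ft_force: [-0.0, -0.5, -3.5]
gripper_width: 0.0135
```

Run:
```python
from h import *
plan(.436,-.379,.07,0.5)
```

```text
now [ 0.4873 -0.2104  0.1995] jaw 84.6 tilt [-0.012 -0.015] q [ 1.3   0.66 -1.31  1.86  0.7   1.2   1.23] F [-0.  -0.5 -3.5] grip 0.0135 t 12.2
wz 1.468 rad  dx -168.1 dy -52.8 dz 129.5 |d| 219
```

>>> servo_tool:
  steps:
    - {"wx":0,"wy":0,"wz":0.12,"dx":0,"dy":0,"dz":0,"jaw":5}
    - {"wx":0,"wy":0,"wz":0.12,"dx":0,"dy":0,"dz":0,"jaw":5}
    - {"wx":0,"wy":0,"wz":0.12,"dx":0,"dy":0,"dz":0,"jaw":5}
    - {"wx":0,"wy":0,"wz":0.12,"dx":0,"dy":0,"dz":0,"jaw":5}
    - {"wx":0,"wy":0,"wz":0.12,"dx":0,"dy":0,"dz":0,"jaw":5}
    - {"wx":0,"wy":0,"wz":0.12,"dx":0,"dy":0,"dz":0,"jaw":5}
    - {"wx":0,"wy":0,"wz":0.12,"dx":0,"dy":0,"dz":0,"jaw":5}
    - {"wx":0,"wy":0,"wz":0.12,"dx":0,"dy":0,"dz":0,"jaw":5}
    - {"wx":0,"wy":0,"wz":0.12,"dx":0,"dy":0,"dz":0,"jaw":5}
    - {"wx":0,"wy":0,"wz":0.12,"dx":0,"dy":0,"dz":0,"jaw":5}
    - {"wx":0,"wy":0,"wz":0.12,"dx":0,"dy":0,"dz":0,"jaw":5}
    - {"wx":0,"wy":0,"wz":0.12,"dx":0,"dy":0,"dz":0,"jaw":5}
    - {"wx":0,"wy":0,"wz":0,"dx":0,"dy":0,"dz":0,"jaw":5}

```text
clock: 13.5
tool_pos: [0.4871, -0.2101, 0.1985]
ee_rot: [-2.175, -2.265, 0.028]
ft_force: [0.1, -0.3, -3.4]
gripper_width: 0.0138
```

Run:
```python
from h import *
plan(.436,-.379,.2,0.5)
im=shot('scene','s6.png',(80,60,320,260),3.3)
```

```text
now [ 0.4871 -0.2101  0.1985] jaw 2.3 tilt [-0.013 -0.012] q [ 1.12  0.46 -0.98  1.86  0.46  1.07 -0.  ] F [ 0.1 -0.3 -3.4] grip 0.0138 t 13.5
wz 0.032 rad  dx -168.4 dy -52.6 dz -1.5 |d| 176
```

View pics/s6.png

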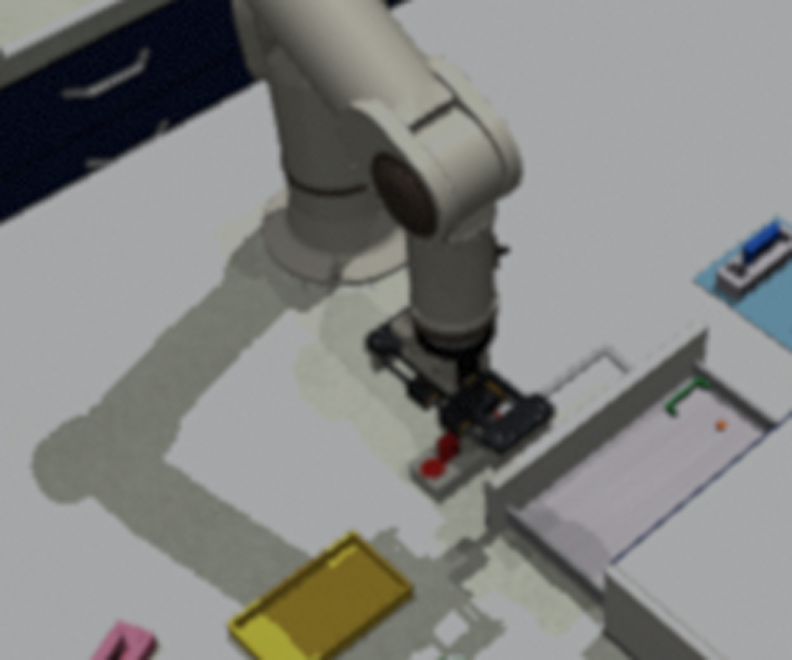

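Run:
```python
s=open('h.py').read()
s=s.replace("    print('wz %.3f","    T=Q[:,2]*[1,1,0]; print('wx %.3f wy %.3f'%(T@ty,-T@tx),end=' ')\n    print('wz %.3f")
open('h.py','w').write(s)
```

>>> servo_tool:
  steps:
    - {"wx":-0.013,"wy":0.012,"wz":0.03,"dx":0,"dy":0,"dz":0,"jaw":5}
    - {"wx":0,"wy":0,"wz":0,"dx":-33.5,"dy":-10.5,"dz":0,"jaw":5}
    - {"wx":0,"wy":0,"wz":0,"dx":-33.5,"dy":-10.5,"dz":0,"jaw":5}
    - {"wx":0,"wy":0,"wz":0,"dx":-33.5,"dy":-10.5,"dz":0,"jaw":5}
    - {"wx":0,"wy":0,"wz":0,"dx":-33.5,"dy":-10.5,"dz":0,"jaw":5}
    - {"wx":0,"wy":0,"wz":0,"dx":-33.5,"dy":-10.5,"dz":0,"jaw":5}
    - {"wx":0,"wy":0,"wz":0,"dx":0,"dy":0,"dz":40,"jaw":5}
    - {"wx":0,"wy":0,"wz":0,"dx":0,"dy":0,"dz":40,"jaw":5}
    - {"wx":0,"wy":0,"wz":0,"dx":0,"dy":0,"dz":0,"jaw":5}

```text
clock: 14.45
tool_pos: [0.4306, -0.3764, 0.1119]
ee_rot: [-2.203, -2.22, -0.0]
ft_force: [-1.6, 0.6, -3.7]
gripper_width: 0.0138
```

Run:
```python
from h import *
plan(.436,-.379,.044,0.5)
im=shot('scene','s7.png',(110,160,270,290),5)
```

```text
now [ 0.4306 -0.3764  0.1119] jaw 0.4 tilt [-0.01  0.01] q [ 1.31  0.64 -0.85  1.82  0.57  0.97  0.21] F [-1.6  0.6 -3.7] grip 0.0138 t 14.4
wx -0.010 wy -0.010 wz -0.001 rad  dx -2.6 dy 5.4 dz 67.9 |d| 68
```

View pics/s7.png

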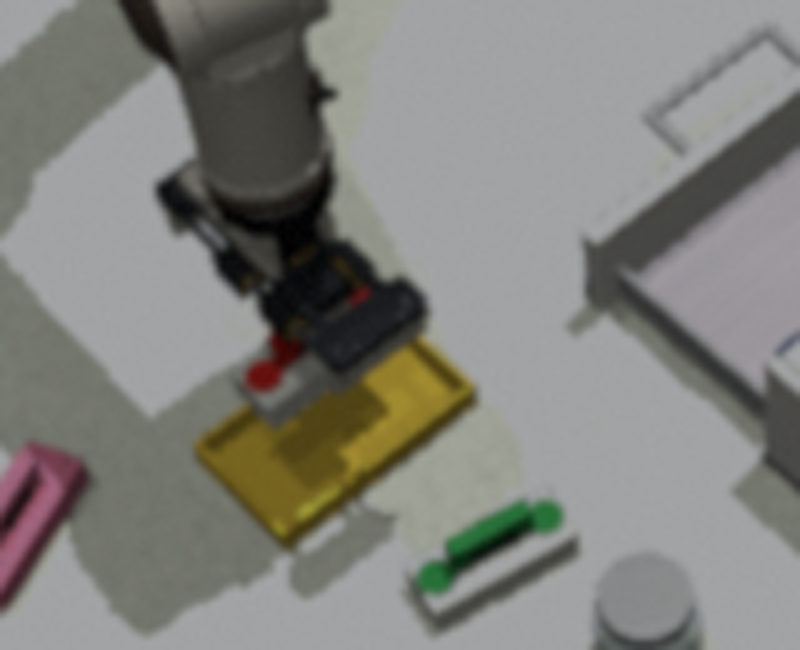

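>>> servo_tool:
  steps:
    - {"wx":-0.01,"wy":-0.01,"wz":0,"dx":-2.5,"dy":5,"dz":20,"jaw":5}
    - {"wx":0,"wy":0,"wz":0,"dx":0,"dy":0,"dz":20,"jaw":5}
    - {"wx":0,"wy":0,"wz":0,"dx":0,"dy":0,"dz":15,"jaw":5}
    - {"wx":0,"wy":0,"wz":0,"dx":0,"dy":0,"dz":8,"jaw":5}
    - {"wx":0,"wy":0,"wz":0,"dx":0,"dy":0,"dz":0,"jaw":5}

```text
clock: 15.0
tool_pos: [0.4403, -0.3809, 0.0539]
ee_rot: [2.206, 2.223, -0.0]
ft_force: [0.0, -0.6, -3.6]
gripper_width: 0.0138
```

Run:
```python
from h import *
plan(.436,-.379,.042,0.5)
```

```text
now [ 0.4403 -0.3809  0.0539] jaw 0.4 tilt [ 0.007 -0.007] q [ 1.25  0.71 -0.79  1.84  0.66  0.86  0.14] F [ 0.  -0.6 -3.6] grip 0.0138 t 15.0
wx 0.007 wy 0.007 wz -0.001 rad  dx 2.0 dy -4.3 dz 11.9 |d| 13
```

>>> servo_tool:
  steps:
    - {"wx":0.007,"wy":0.007,"wz":0,"dx":2,"dy":-4,"dz":6,"jaw":5}
    - {"wx":0,"wy":0,"wz":0,"dx":0,"dy":0,"dz":5,"jaw":5}
    - {"wx":0,"wy":0,"wz":0,"dx":0,"dy":0,"dz":0,"jaw":5}

```text
clock: 15.3
tool_pos: [0.4359, -0.3792, 0.0425]
ee_rot: [2.214, 2.229, -0.001]
ft_force: [-0.5, -0.5, -3.6]
gripper_width: 0.0136
```

>>> servo_tool:
  steps:
    - {"wx":0,"wy":0,"wz":0,"dx":0,"dy":0,"dz":1.5,"jaw":5}
    - {"wx":0,"wy":0,"wz":0,"dx":0,"dy":0,"dz":0,"jaw":5}

```text
clock: 15.5
tool_pos: [0.4366, -0.3794, 0.0418]
ee_rot: [2.213, 2.228, -0.001]
ft_force: [-0.6, -0.4, -1.6]
gripper_width: 0.0137
```

Contact; release and rise.

>>> servo_tool:
  steps:
    - {"wx":0,"wy":0,"wz":0,"dx":0,"dy":0,"dz":0,"jaw":50}
    - {"wx":0,"wy":0,"wz":0,"dx":0,"dy":0,"dz":0,"jaw":50}
    - {"wx":0,"wy":0,"wz":0,"dx":0,"dy":0,"dz":0,"jaw":50}
    - {"wx":0,"wy":0,"wz":0,"dx":0,"dy":0,"dz":-20,"jaw":50}
    - {"wx":0,"wy":0,"wz":0,"dx":0,"dy":0,"dz":-40,"jaw":50}
    - {"wx":0,"wy":0,"wz":0,"dx":0,"dy":0,"dz":-40,"jaw":50}
    - {"wx":0,"wy":0,"wz":0,"dx":-20,"dy":-40,"dz":-10,"jaw":50}
    - {"wx":0,"wy":0,"wz":0,"dx":-20,"dy":-40,"dz":0,"jaw":50}
    - {"wx":0,"wy":0,"wz":0,"dx":0,"dy":0,"dz":0,"jaw":50}

```text
clock: 16.4
tool_pos: [0.3495, -0.4247, 0.1511]
ee_rot: [-2.224, -2.218, 0.009]
ft_force: [-1.2, -0.4, -0.7]
gripper_width: 0.0503
```

Run:
```python
from h import *
np.set_printoptions(precision=4,suppress=True)
plan(.594,-.368,.15,-10)
s=shot('scene','s8.png'); save(s,'s8.png',(110,160,270,290),5)
t=shot('top','t8.png'); cv2.imwrite('pics/t8.png',t); save(t,'t8.png',(290,130,420,260),5); 
for n,im in(('top',t),('scene',s)):
  for nm,lo,hi in(('red',(0,150,60),(8,255,255)),('green',(45,100,40),(80,255,255))):
    for b in blobs(im,lo,hi,10): print(n,nm,np.round(b[:3],1),*ang(n,b[3],.048)[:2])
```

```text
now [ 0.3495 -0.4247  0.1511] jaw -0.2 tilt [-0.005 -0.003] q [ 1.53  0.54 -0.9   1.86  0.51  0.99  0.4 ] F [-1.2 -0.4 -0.7] grip 0.0503 t 16.4
wx -0.004 wy 0.004 wz 0.172 rad  dx 98.2 dy 230.9 dz 1.1 |d| 251
top red [344.3 224.   57. ] [ 0.4366 -0.3929] 91.0465893141573
top red [330.5 224.   23. ] [ 0.4356 -0.3378] 78.76666373156884
top green [338.1 184.7  90. ] [ 0.594  -0.3671] 79.38627462886105
scene red [166.1 247.3  24. ] [ 0.4417 -0.4211] -91.21651069095692
scene red [176.6 236.  101. ] [ 0.4305 -0.3678] -100.22666079031264
scene green [207.2 267.4 140. ] [ 0.5952 -0.3695] -99.23650821216643
```

View pics/s8.png

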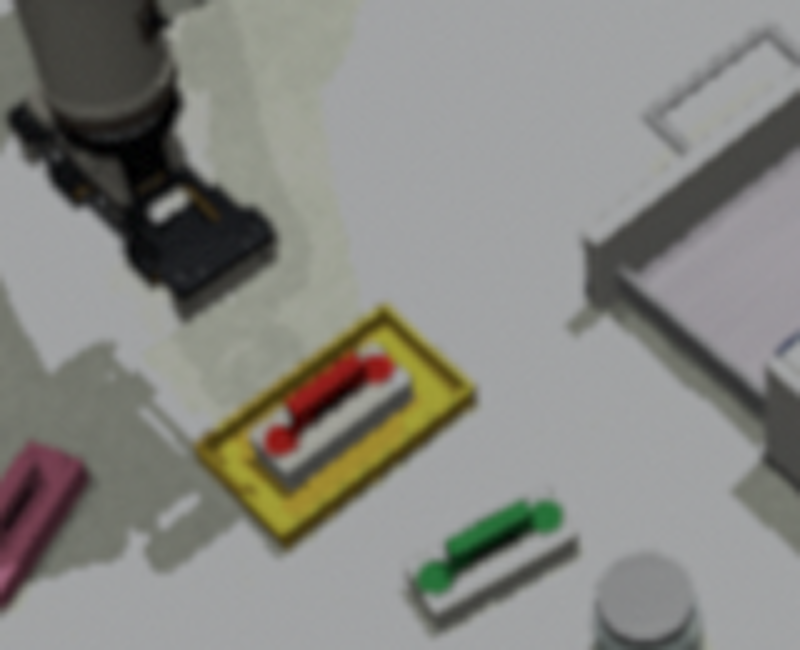

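View pics/t8.png

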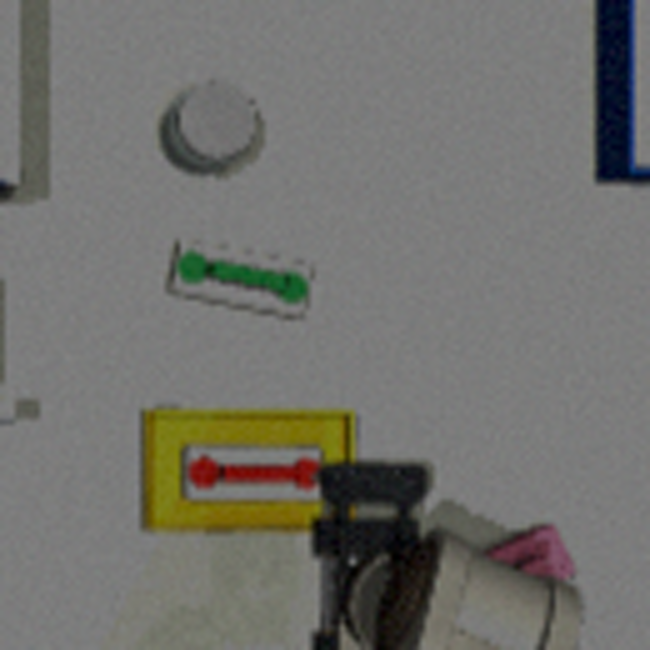

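>>> servo_tool:
  steps:
    - {"wx":0,"wy":0,"wz":0.09,"dx":0,"dy":0,"dz":0,"jaw":60}
    - {"wx":0,"wy":0,"wz":0.09,"dx":0,"dy":0,"dz":0,"jaw":60}
    - {"wx":0,"wy":0,"wz":0,"dx":16,"dy":38.5,"dz":0,"jaw":60}
    - {"wx":0,"wy":0,"wz":0,"dx":16,"dy":38.5,"dz":0,"jaw":60}
    - {"wx":0,"wy":0,"wz":0,"dx":16,"dy":38.5,"dz":0,"jaw":60}
    - {"wx":0,"wy":0,"wz":0,"dx":16,"dy":38.5,"dz":0,"jaw":60}
    - {"wx":0,"wy":0,"wz":0,"dx":16,"dy":38.5,"dz":0,"jaw":60}
    - {"wx":0,"wy":0,"wz":0,"dx":16,"dy":38.5,"dz":0,"jaw":60}
    - {"wx":0,"wy":0,"wz":0,"dx":0,"dy":0,"dz":0,"jaw":60}

```text
clock: 17.4
tool_pos: [0.6084, -0.357, 0.1515]
ee_rot: [2.394, 2.032, 0.011]
ft_force: [0.7, 0.8, 0.2]
gripper_width: 0.06
```

Run:
```python
from h import *
plan(.594,-.368,.038,-10.7)
print(onz('top',333,153,.09))
```

```text
now [ 0.6084 -0.357   0.1515] jaw -9.3 tilt [0.006 0.004] q [ 0.99  0.77 -0.8   1.45  0.57  1.15 -0.06] F [0.7 0.8 0.2] grip 0.06 t 17.4
wx 0.005 wy -0.005 wz 0.024 rad  dx -13.5 dy -12.1 dz 113.5 |d| 115
[ 0.71605745 -0.33827835  0.09      ]
```

>>> servo_tool:
  steps:
    - {"wx":0,"wy":0,"wz":0.022,"dx":-12,"dy":-11,"dz":0,"jaw":60}
    - {"wx":0,"wy":0,"wz":0,"dx":0,"dy":0,"dz":35,"jaw":60}
    - {"wx":0,"wy":0,"wz":0,"dx":0,"dy":0,"dz":35,"jaw":60}
    - {"wx":0,"wy":0,"wz":0,"dx":0,"dy":0,"dz":0,"jaw":60}
    - {"wx":0,"wy":0,"wz":0,"dx":0,"dy":0,"dz":0,"jaw":60}

```text
clock: 17.9
tool_pos: [0.5865, -0.3752, 0.0813]
ee_rot: [-2.428, -1.993, 0.001]
ft_force: [-0.7, -1.7, 0.7]
gripper_width: 0.0598
```

Run:
```python
from h import *
plan(.594,-.368,.038,-10.7)
shot('scene','s9.png',(150,210,270,310),6)
```

```text
now [ 0.5865 -0.3752  0.0813] jaw -11.2 tilt [-0.001  0.   ] q [ 1.01  0.83 -0.75  1.52  0.62  1.04 -0.09] F [-0.7 -1.7  0.7] grip 0.0598 t 17.9
wx -0.001 wy 0.000 wz -0.009 rad  dx 8.5 dy 6.0 dz 43.3 |d| 45
```

View pics/s9.png

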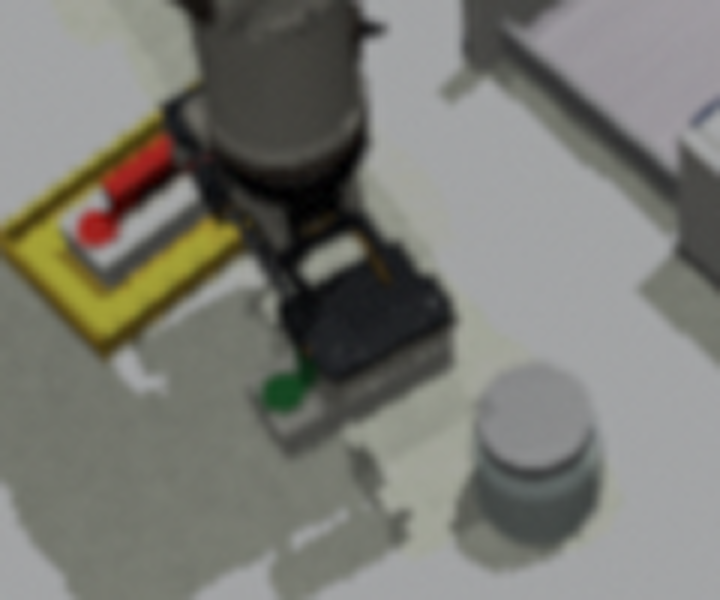

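>>> servo_tool:
  steps:
    - {"wx":0,"wy":0,"wz":0,"dx":8,"dy":6,"dz":10,"jaw":60}
    - {"wx":0,"wy":0,"wz":0,"dx":0,"dy":0,"dz":15,"jaw":60}
    - {"wx":0,"wy":0,"wz":0,"dx":0,"dy":0,"dz":10,"jaw":60}
    - {"wx":0,"wy":0,"wz":0,"dx":0,"dy":0,"dz":6,"jaw":60}
    - {"wx":0,"wy":0,"wz":0,"dx":0,"dy":0,"dz":0,"jaw":60}
    - {"wx":0,"wy":0,"wz":0,"dx":0,"dy":0,"dz":0,"jaw":60}

```text
clock: 18.55
tool_pos: [0.5951, -0.3682, 0.0401]
ee_rot: [2.427, 1.994, -0.0]
ft_force: [-0.5, -0.1, -0.2]
gripper_width: 0.0601
```

Run:
```python
from h import *
plan(.594,-.368,.037,-10.7)
```

```text
now [ 0.5951 -0.3682  0.0401] jaw -11.2 tilt [ 0. -0.] q [ 0.97  0.88 -0.72  1.52  0.65  0.99 -0.12] F [-0.5 -0.1 -0.2] grip 0.0601 t 18.6
wx 0.000 wy 0.000 wz -0.008 rad  dx 0.0 dy -1.1 dz 3.1 |d| 3
```

>>> servo_tool:
  steps:
    - {"wx":0,"wy":0,"wz":0,"dx":0,"dy":0,"dz":3,"jaw":5}
    - {"wx":0,"wy":0,"wz":0,"dx":0,"dy":0,"dz":0,"jaw":5}
    - {"wx":0,"wy":0,"wz":0,"dx":0,"dy":0,"dz":0,"jaw":5}
    - {"wx":0,"wy":0,"wz":0,"dx":0,"dy":0,"dz":0,"jaw":5}
    - {"wx":0,"wy":0,"wz":0,"dx":0,"dy":0,"dz":0,"jaw":5}
  newtons: 45

```text
clock: 19.05
tool_pos: [0.5953, -0.3683, 0.0376]
ee_rot: [2.426, 1.994, -0.0]
ft_force: [0.5, 1.0, 1.0]
gripper_width: 0.0246
```

>>> servo_tool:
  steps:
    - {"wx":0,"wy":0,"wz":0,"dx":0,"dy":0,"dz":-15,"jaw":5}
    - {"wx":0,"wy":0,"wz":0,"dx":0,"dy":0,"dz":-30,"jaw":5}
    - {"wx":0,"wy":0,"wz":0,"dx":0,"dy":0,"dz":-40,"jaw":5}
    - {"wx":0,"wy":0,"wz":0,"dx":0,"dy":0,"dz":-40,"jaw":5}
    - {"wx":0,"wy":0,"wz":0,"dx":0,"dy":0,"dz":-25,"jaw":5}
    - {"wx":0,"wy":0,"wz":0,"dx":20,"dy":-30,"dz":0,"jaw":5}
    - {"wx":0,"wy":0,"wz":0,"dx":30,"dy":-30,"dz":0,"jaw":5}
    - {"wx":0,"wy":0,"wz":0,"dx":40,"dy":0,"dz":0,"jaw":5}
    - {"wx":0,"wy":0,"wz":0,"dx":40,"dy":0,"dz":0,"jaw":5}
    - {"wx":0,"wy":0,"wz":0,"dx":40,"dy":0,"dz":0,"jaw":5}
    - {"wx":0,"wy":0,"wz":0,"dx":0,"dy":0,"dz":0,"jaw":5}

```text
clock: 20.15
tool_pos: [0.571, -0.1812, 0.1896]
ee_rot: [2.416, 2.007, 0.006]
ft_force: [0.4, 0.6, 0.4]
gripper_width: 0.005
```

Run:
```python
from h import *
plan(.561,.0975,.2,91)
```

```text
now [ 0.571  -0.1812  0.1896] jaw -10.6 tilt [0.004 0.002] q [ 0.91  0.57 -0.88  1.71  0.48  1.09 -0.31] F [0.4 0.6 0.4] grip 0.005 t 20.1
wx 0.002 wy 0.004 wz -1.773 rad  dx 5.1 dy 278.8 dz -10.4 |d| 279
```

Run:
```python
from h import *
np.set_printoptions(precision=4,suppress=True)
s=shot('scene','s10.png'); save(s,'s10.png',(110,160,270,290),5)
t=shot('top','t10.png')
P={}
for n,im in(('top',t),('scene',s)):
    for b in blobs(im,(45,100,40),(80,255,255),25): print(n,np.round(b[:3],1),*ang(n,b[3],.048)[:2])
```

```text
top [342.4 185.9  69. ] [ 0.5897 -0.3842] -105.07608429743615
scene [206.8 267.4 141. ] [ 0.5945 -0.3704] -101.34621777947812
```

View pics/s10.png

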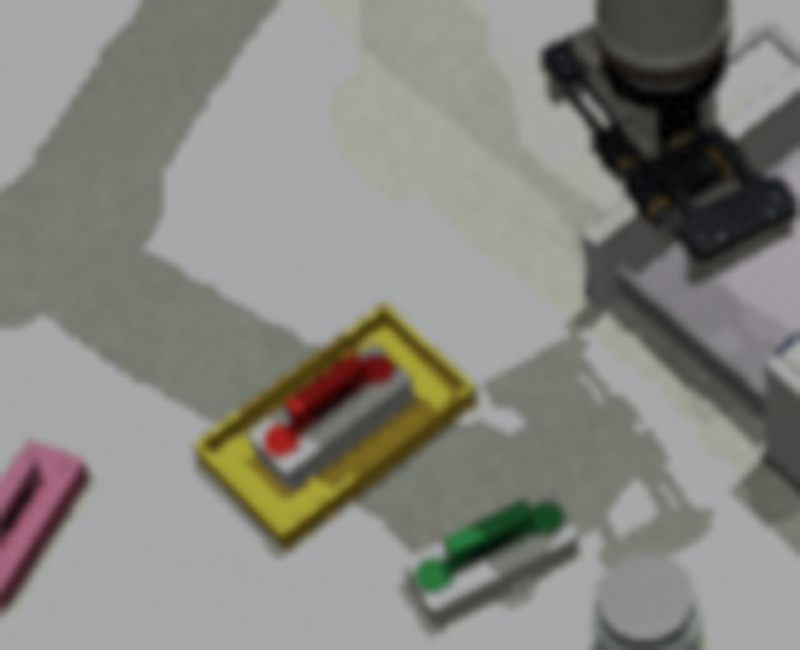

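>>> servo_tool:
  steps:
    - {"wx":0,"wy":0,"wz":0.02,"dx":-20,"dy":0,"dz":0,"jaw":40}
    - {"wx":0,"wy":0,"wz":0,"dx":-40,"dy":0,"dz":0,"jaw":40}
    - {"wx":0,"wy":0,"wz":0,"dx":-40,"dy":0,"dz":0,"jaw":40}
    - {"wx":0,"wy":0,"wz":0,"dx":-40,"dy":15,"dz":0,"jaw":40}
    - {"wx":0,"wy":0,"wz":0,"dx":-40,"dy":25,"dz":0,"jaw":40}
    - {"wx":0,"wy":0,"wz":0,"dx":-6,"dy":20,"dz":30,"jaw":40}
    - {"wx":0,"wy":0,"wz":0,"dx":0,"dy":0,"dz":40,"jaw":40}
    - {"wx":0,"wy":0,"wz":0,"dx":0,"dy":0,"dz":0,"jaw":40}
    - {"wx":0,"wy":0,"wz":0,"dx":0,"dy":0,"dz":0,"jaw":40}

```text
clock: 21.15
tool_pos: [0.5866, -0.3862, 0.1167]
ee_rot: [-2.449, -1.966, 0.002]
ft_force: [0.0, 0.4, 0.3]
gripper_width: 0.0402
```

Run:
```python
from h import *
plan(.594,-.369,.037,-12)
```

```text
now [ 0.5866 -0.3862  0.1167] jaw -12.5 tilt [-0.002  0.   ] q [ 1.02  0.8  -0.76  1.48  0.59  1.1  -0.08] F [0.  0.4 0.3] grip 0.0402 t 21.1
wx -0.002 wy 0.000 wz -0.008 rad  dx 18.4 dy 3.7 dz 79.7 |d| 82
```

>>> servo_tool:
  steps:
    - {"wx":0,"wy":0,"wz":0,"dx":18,"dy":4,"dz":0,"jaw":40}
    - {"wx":0,"wy":0,"wz":0,"dx":0,"dy":0,"dz":25,"jaw":40}
    - {"wx":0,"wy":0,"wz":0,"dx":0,"dy":0,"dz":25,"jaw":40}
    - {"wx":0,"wy":0,"wz":0,"dx":0,"dy":0,"dz":20,"jaw":40}
    - {"wx":0,"wy":0,"wz":0,"dx":0,"dy":0,"dz":8,"jaw":40}
    - {"wx":0,"wy":0,"wz":0,"dx":0,"dy":0,"dz":0,"jaw":40}
    - {"wx":0,"wy":0,"wz":0,"dx":0,"dy":0,"dz":0,"jaw":40}

```text
clock: 21.85
tool_pos: [0.5973, -0.3677, 0.0406]
ee_rot: [2.445, 1.969, 0.001]
ft_force: [0.4, -0.2, -0.1]
gripper_width: 0.04
```

Run:
```python
from h import *
plan(.594,-.369,.037,-12)
```

```text
now [ 0.5973 -0.3677  0.0406] jaw -12.3 tilt [ 0.002 -0.001] q [ 0.97  0.88 -0.71  1.52  0.65  0.99 -0.14] F [ 0.4 -0.2 -0.1] grip 0.04 t 21.9
wx 0.002 wy 0.001 wz -0.005 rad  dx -2.0 dy -3.0 dz 3.6 |d| 5
```

>>> servo_tool:
  steps:
    - {"wx":0,"wy":0,"wz":0,"dx":-2,"dy":-3,"dz":3.5,"jaw":5}
    - {"wx":0,"wy":0,"wz":0,"dx":0,"dy":0,"dz":0,"jaw":5}
    - {"wx":0,"wy":0,"wz":0,"dx":0,"dy":0,"dz":0,"jaw":5}
    - {"wx":0,"wy":0,"wz":0,"dx":0,"dy":0,"dz":0,"jaw":5}
    - {"wx":0,"wy":0,"wz":0,"dx":0,"dy":0,"dz":0,"jaw":5}
    - {"wx":0,"wy":0,"wz":0,"dx":0,"dy":0,"dz":0,"jaw":5}
    - {"wx":0,"wy":0,"wz":0,"dx":0,"dy":0,"dz":0,"jaw":5}
  newtons: 45

```text
clock: 22.55
tool_pos: [0.5933, -0.3692, 0.0362]
ee_rot: [2.446, 1.969, 0.0]
ft_force: [0.6, -0.6, 1.1]
gripper_width: 0.0135
```

>>> servo_tool:
  steps:
    - {"wx":0,"wy":0,"wz":0,"dx":0,"dy":0,"dz":-15,"jaw":5}
    - {"wx":0,"wy":0,"wz":0,"dx":0,"dy":0,"dz":-30,"jaw":5}
    - {"wx":0,"wy":0,"wz":0,"dx":0,"dy":0,"dz":-40,"jaw":5}
    - {"wx":0,"wy":0,"wz":0,"dx":0,"dy":0,"dz":-40,"jaw":5}
    - {"wx":0,"wy":0,"wz":0,"dx":0,"dy":0,"dz":-40,"jaw":5}
    - {"wx":0,"wy":0,"wz":-0.1,"dx":20,"dy":-30,"dz":0,"jaw":5}
    - {"wx":0,"wy":0,"wz":-0.1,"dx":30,"dy":-30,"dz":0,"jaw":5}
    - {"wx":0,"wy":0,"wz":-0.1,"dx":40,"dy":0,"dz":0,"jaw":5}
    - {"wx":0,"wy":0,"wz":-0.1,"dx":40,"dy":0,"dz":0,"jaw":5}
    - {"wx":0,"wy":0,"wz":-0.1,"dx":40,"dy":0,"dz":0,"jaw":5}
    - {"wx":0,"wy":0,"wz":0,"dx":0,"dy":0,"dz":0,"jaw":5}

```text
clock: 23.65
tool_pos: [0.53, -0.1823, 0.2016]
ee_rot: [-1.866, -2.525, -0.001]
ft_force: [0.9, 0.1, -2.9]
gripper_width: 0.0135
```

Run:
```python
from h import *
plan(.561,.0975,.2,91)
```

```text
now [ 0.53   -0.1823  0.2016] jaw 17.1 tilt [-0.001  0.002] q [ 1.06  0.54 -1.03  1.79  0.51  1.11  0.15] F [ 0.9  0.1 -2.9] grip 0.0135 t 23.6
wx 0.002 wy -0.001 wz -1.290 rad  dx -35.8 dy 279.2 dz 1.6 |d| 282
```

>>> servo_tool:
  steps:
    - {"wx":0,"wy":0,"wz":-0.129,"dx":0,"dy":0,"dz":0,"jaw":5}
    - {"wx":0,"wy":0,"wz":-0.129,"dx":0,"dy":0,"dz":0,"jaw":5}
    - {"wx":0,"wy":0,"wz":-0.129,"dx":0,"dy":0,"dz":0,"jaw":5}
    - {"wx":0,"wy":0,"wz":-0.129,"dx":0,"dy":0,"dz":0,"jaw":5}
    - {"wx":0,"wy":0,"wz":-0.129,"dx":0,"dy":0,"dz":0,"jaw":5}
    - {"wx":0,"wy":0,"wz":-0.129,"dx":0,"dy":0,"dz":0,"jaw":5}
    - {"wx":0,"wy":0,"wz":-0.129,"dx":0,"dy":0,"dz":0,"jaw":5}
    - {"wx":0,"wy":0,"wz":-0.129,"dx":0,"dy":0,"dz":0,"jaw":5}
    - {"wx":0,"wy":0,"wz":-0.129,"dx":0,"dy":0,"dz":0,"jaw":5}
    - {"wx":0,"wy":0,"wz":-0.129,"dx":0,"dy":0,"dz":0,"jaw":5}
    - {"wx":0,"wy":0,"wz":0,"dx":-4,"dy":35,"dz":0,"jaw":5}
    - {"wx":0,"wy":0,"wz":0,"dx":-4,"dy":35,"dz":0,"jaw":5}
    - {"wx":0,"wy":0,"wz":0,"dx":-4,"dy":35,"dz":0,"jaw":5}
    - {"wx":0,"wy":0,"wz":0,"dx":-4,"dy":35,"dz":0,"jaw":5}
    - {"wx":0,"wy":0,"wz":0,"dx":-4,"dy":35,"dz":0,"jaw":5}
    - {"wx":0,"wy":0,"wz":0,"dx":-4,"dy":35,"dz":0,"jaw":5}
    - {"wx":0,"wy":0,"wz":0,"dx":-4,"dy":35,"dz":0,"jaw":5}
    - {"wx":0,"wy":0,"wz":0,"dx":-4,"dy":34,"dz":0,"jaw":5}
    - {"wx":0,"wy":0,"wz":0,"dx":0,"dy":0,"dz":0,"jaw":5}
    - {"wx":0,"wy":0,"wz":0,"dx":0,"dy":0,"dz":0,"jaw":5}

```text
clock: 25.65
tool_pos: [0.5616, 0.0896, 0.2008]
ee_rot: [0.011, -3.142, 0.003]
ft_force: [0.6, -0.2, -3.3]
gripper_width: 0.0136
```

Run:
```python
from h import *
plan(.561,.0975,.11,91)
t=shot('top','t11.png',(180,150,270,220),7)
s=shot('scene','s11.png',(240,110,360,220),6)
```

```text
now [0.5616 0.0896 0.2008] jaw 90.4 tilt [-0.    -0.002] q [ 0.67  0.69 -1.25  1.77  0.7   1.21  0.8 ] F [ 0.6 -0.2 -3.3] grip 0.0136 t 25.6
wx -0.002 wy -0.000 wz -0.010 rad  dx 0.4 dy 7.9 dz 90.8 |d| 91
```

View pics/s11.png

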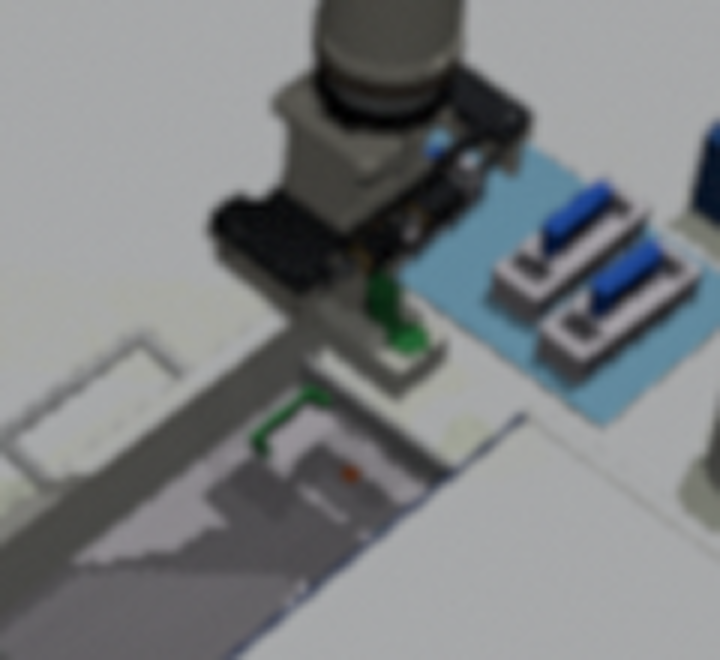

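Run:
```python
from h import *
np.set_printoptions(precision=4,suppress=True)
s=r.get_image('scene')[:,:,::-1].copy()
for b in blobs(s,(3,140,60),(18,255,255),3,(285,175,312,200)): print(b[:3],onz('scene',b[0],b[1],.025))
for b in blobs(s,(45,90,25),(85,255,255),3,(270,160,312,200)): print('rib',b[:3],b[3].min(0),b[3].max(0),onz('scene',*b[3].mean(0),.028))
t=cv2.imread('pics/t8.png')
t=r.get_image('top')[:,:,::-1].copy()
for b in blobs(t,(3,120,40),(18,255,255),2,(205,165,245,215)): print('top',b[:3],onz('top',b[0],b[1],.025))
```

```text
rib (np.float64(284.54545454545456), np.float64(180.8181818181818), 11) [282. 178.] [288. 184.] [0.5019 0.0862 0.028 ]
rib (np.float64(291.72727272727275), np.float64(175.27272727272728), 11) [290. 174.] [294. 176.] [0.5016 0.1256 0.028 ]
rib (np.float64(305.5581395348837), np.float64(164.04651162790697), 43) [301. 160.] [310. 168.] [0.4989 0.2057 0.028 ]
```

View pics/t11.png

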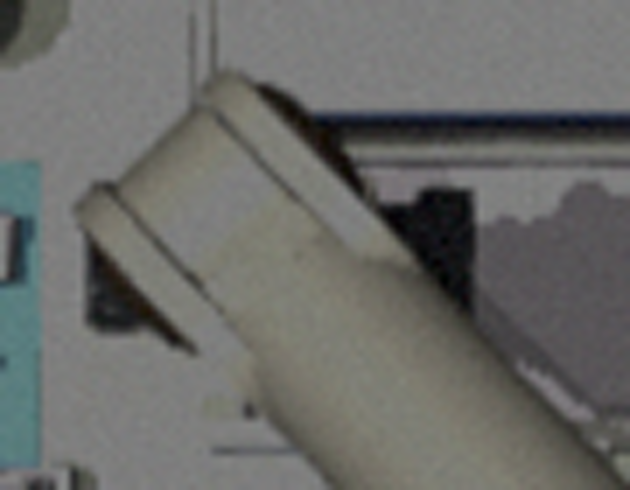

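Run:
```python
from h import *
np.set_printoptions(precision=4,suppress=True)
s=np.mean([r.get_image('scene')[:,:,::-1].astype(float) for _ in range(3)],0).astype(np.uint8)
h=cv2.cvtColor(s,cv2.COLOR_BGR2HSV); print(h[187:192,295:303].tolist())
for b in blobs(s,(0,90,40),(20,255,255),2,(290,182,308,196)): print(b[:3],onz('scene',b[0],b[1],.025))
```

```text
[[[150, 8, 67], [174, 17, 73], [4, 40, 89], [5, 48, 106], [4, 36, 114], [175, 13, 120], [143, 8, 127], [135, 8, 129]], [[150, 8, 67], [3, 40, 70], [7, 116, 79], [8, 136, 88], [8, 92, 94], [0, 24, 106], [150, 8, 123], [135, 8, 130]], [[150, 7, 71], [3, 36, 71], [9, 124, 76], [10, 164, 81], [8, 112, 82], [0, 25, 91], [150, 9, 113], [143, 8, 126]], [[140, 10, 77], [173, 14, 73], [8, 53, 72], [8, 84, 73], [8, 57, 72], [173, 14, 75], [135, 11, 93], [140, 7, 113]], [[135, 6, 80], [150, 7, 77], [150, 7, 72], [170, 11, 69], [160, 11, 68], [150, 8, 68], [130, 10, 74], [140, 8, 91]]]
(np.float64(298.0), np.float64(188.5), 6) [0.561  0.0986 0.025 ]
```

Run:
```python
from h import *
np.set_printoptions(precision=4,suppress=True)
print(r.get_obs()['tool_pos'])
s=cv2.cvtColor(r.get_image('scene'),cv2.COLOR_RGB2BGR)
h=cv2.cvtColor(s,cv2.COLOR_BGR2HSV)
for b in blobs(s,(45,100,75),(85,255,255),3,(296,155,316,172)): print(b[:3],b[3].min(0),b[3].max(0),onz('scene',b[0],b[1],.1946))
print(onz('scene',308,166.3,.1946))
print(h[158:172,300:314,2])
```

```text
[0.5623 0.0874 0.2004]
(np.float64(308.2142857142857), np.float64(166.64285714285714), 14) [306. 165.] [310. 168.] [0.6026 0.0887 0.1946]
[0.6011 0.0893 0.1946]
[[ 56  45  45  49  47  52  74 107 133 145 150 154 158 158]
 [ 51  40  41  44  46  50  72 114 143 143 144 146 153 158]
 [ 44  33  38  42  41  47  69 112 144 153 150 140 142 151]
 [ 45  32  37  39  39  45  62  91 117 138 153 149 136 136]
 [ 56  43  40  39  39  43  60  82  98 119 147 160 151 139]
 [ 75  63  50  44  43  45  58  78  88 113 147 161 163 159]
 [ 81  76  67  59  50  47  54  63  75 102 134 154 163 162]
 [ 83  83  84  79  65  55  58  65  81  97 116 139 158 159]
 [ 85  90  93  87  71  62  66  80  95  98 104 128 150 148]
 [ 84  92  97  95  85  77  82  93  99 100 103 117 126 120]
 [ 78  90 104 117 121 114 102 100 104 105 100  98  92  93]
 [ 72  81 105 133 150 147 130 123 119 112  92  78  74  88]
 [ 70  73  85 108 135 153 154 146 131 107  80  71  78 101]
 [ 75  69  71  78 100 127 140 128 104  83  73  82 103 129]]
```

>>> servo_tool:
  steps:
    - {"wx":-0.002,"wy":0,"wz":-0.009,"dx":0.5,"dy":9,"dz":0,"jaw":5}
    - {"wx":0,"wy":0,"wz":0,"dx":0,"dy":0,"dz":35,"jaw":5}
    - {"wx":0,"wy":0,"wz":0,"dx":0,"dy":0,"dz":35,"jaw":5}
    - {"wx":0,"wy":0,"wz":0,"dx":0,"dy":0,"dz":30,"jaw":5}
    - {"wx":0,"wy":0,"wz":0,"dx":0,"dy":0,"dz":10,"jaw":5}
    - {"wx":0,"wy":0,"wz":0,"dx":0,"dy":0,"dz":0,"jaw":5}
    - {"wx":0,"wy":0,"wz":0,"dx":0,"dy":0,"dz":0,"jaw":5}
    - {"wx":0,"wy":0,"wz":0,"dx":0,"dy":0,"dz":0,"jaw":5}

```text
clock: 26.85
tool_pos: [0.5629, 0.0985, 0.0924]
ee_rot: [-0.021, 3.138, 0.003]
ft_force: [0.2, 0.7, -3.6]
gripper_width: 0.014
```

Run:
```python
from h import *
plan(.5613,.0985,.0575,90.9)
s=shot('scene','s12.png',(260,140,340,210),8)
```

```text
now [0.5629 0.0985 0.0924] jaw 90.8 tilt [0.003 0.002] q [ 0.57  0.81 -1.11  1.84  0.84  1.05  0.7 ] F [ 0.2  0.7 -3.6] grip 0.014 t 26.9
wx 0.002 wy 0.003 wz -0.002 rad  dx 1.6 dy 0.0 dz 34.9 |d| 35
```

View pics/s12.png

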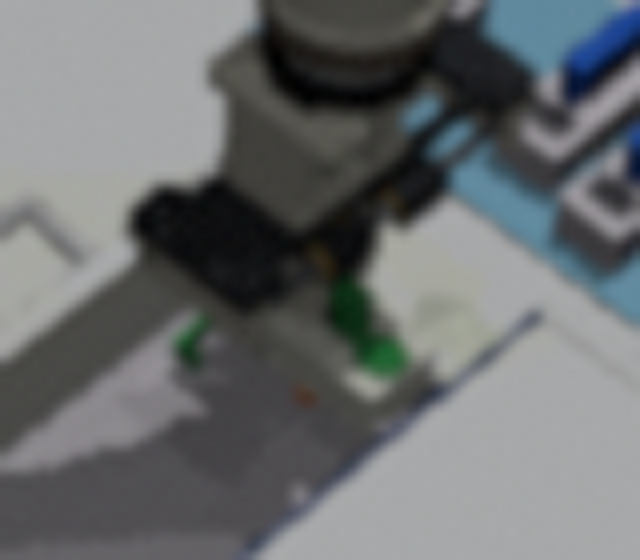

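>>> servo_tool:
  steps:
    - {"wx":0,"wy":0,"wz":0,"dx":1.5,"dy":0,"dz":8,"jaw":5}
    - {"wx":0,"wy":0,"wz":0,"dx":0,"dy":0,"dz":8,"jaw":5}
    - {"wx":0,"wy":0,"wz":0,"dx":0,"dy":0,"dz":0,"jaw":5}
    - {"wx":0,"wy":0,"wz":0,"dx":0,"dy":0,"dz":0,"jaw":5}

```text
clock: 27.3
tool_pos: [0.5598, 0.0977, 0.0741]
ee_rot: [0.021, -3.141, -0.002]
ft_force: [-0.3, 0.7, -4.2]
gripper_width: 0.0137
```

Run:
```python
from h import *
plan(.5613,.0985,.0565,90.9)
```

```text
now [0.5598 0.0977 0.0741] jaw 90.8 tilt [-0.001  0.001] q [ 0.56  0.83 -1.09  1.86  0.87  1.03  0.68] F [-0.3  0.7 -4.2] grip 0.0137 t 27.3
wx 0.001 wy -0.000 wz -0.002 rad  dx -1.5 dy 0.8 dz 17.6 |d| 18
```

>>> servo_tool:
  steps:
    - {"wx":0,"wy":0,"wz":0,"dx":-1,"dy":0.6,"dz":0,"jaw":5}
    - {"wx":0,"wy":0,"wz":0,"dx":0,"dy":0,"dz":4,"jaw":5}
    - {"wx":0,"wy":0,"wz":0,"dx":0,"dy":0,"dz":4,"jaw":5}
    - {"wx":0,"wy":0,"wz":0,"dx":0,"dy":0,"dz":2,"jaw":5}
    - {"wx":0,"wy":0,"wz":0,"dx":0,"dy":0,"dz":0,"jaw":5}

```text
clock: 27.8
tool_pos: [0.5611, 0.0983, 0.0641]
ee_rot: [0.021, -3.141, -0.002]
ft_force: [0.6, 0.0, -2.6]
gripper_width: 0.0139
```

Run:
```python
from h import *
plan(.5613,.0985,.0565,90.9)
s=shot('scene','s13.png',(260,140,340,210),8)
```

```text
now [0.5611 0.0983 0.0641] jaw 90.8 tilt [-0.     0.001] q [ 0.55  0.84 -1.08  1.86  0.88  1.01  0.67] F [ 0.6  0.  -2.6] grip 0.0139 t 27.8
wx 0.001 wy -0.000 wz -0.002 rad  dx -0.3 dy 0.2 dz 7.6 |d| 8
```

View pics/s13.png

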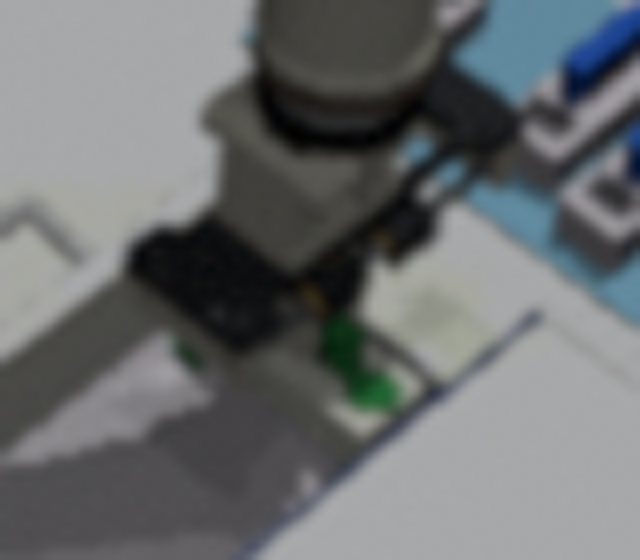

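>>> servo_tool:
  steps:
    - {"wx":0,"wy":0,"wz":0,"dx":0,"dy":0,"dz":3,"jaw":5}
    - {"wx":0,"wy":0,"wz":0,"dx":0,"dy":0,"dz":3,"jaw":5}
    - {"wx":0,"wy":0,"wz":0,"dx":0,"dy":0,"dz":2,"jaw":5}
    - {"wx":0,"wy":0,"wz":0,"dx":0,"dy":0,"dz":0,"jaw":5}

```text
clock: 28.25
tool_pos: [0.5613, 0.0986, 0.0564]
ee_rot: [-0.021, 3.141, 0.002]
ft_force: [0.7, -0.1, -2.4]
gripper_width: 0.0141
```

Release; rise and see.

>>> servo_tool:
  steps:
    - {"wx":0,"wy":0,"wz":0,"dx":0,"dy":0,"dz":1,"jaw":5}
    - {"wx":0,"wy":0,"wz":0,"dx":0,"dy":0,"dz":0,"jaw":45}
    - {"wx":0,"wy":0,"wz":0,"dx":0,"dy":0,"dz":0,"jaw":45}
    - {"wx":0,"wy":0,"wz":0,"dx":0,"dy":0,"dz":0,"jaw":45}
    - {"wx":0,"wy":0,"wz":0,"dx":0,"dy":0,"dz":-20,"jaw":45}
    - {"wx":0,"wy":0,"wz":0,"dx":0,"dy":0,"dz":-40,"jaw":45}
    - {"wx":0,"wy":0,"wz":0,"dx":0,"dy":0,"dz":-40,"jaw":45}
    - {"wx":0,"wy":0,"wz":0,"dx":0,"dy":0,"dz":-40,"jaw":45}
    - {"wx":0,"wy":0,"wz":0,"dx":40,"dy":-30,"dz":0,"jaw":45}
    - {"wx":0,"wy":0,"wz":0,"dx":30,"dy":-40,"dz":0,"jaw":45}
    - {"wx":0,"wy":0,"wz":0,"dx":30,"dy":-40,"dz":0,"jaw":45}
    - {"wx":0,"wy":0,"wz":0,"dx":0,"dy":0,"dz":0,"jaw":45}
    - {"wx":0,"wy":0,"wz":0,"dx":0,"dy":0,"dz":0,"jaw":45}

```text
clock: 29.55
tool_pos: [0.4623, -0.0156, 0.1962]
ee_rot: [-0.012, 3.141, -0.0]
ft_force: [0.2, 1.5, 0.4]
gripper_width: 0.0451
```

Run:
```python
from h import *
np.set_printoptions(precision=4,suppress=True)
plan(.414,.321,.2,0)
s=shot('scene','s14.png'); t=shot('top','t14.png')
for n,im in(('top',t),('scene',s)):
  for nm,lo,hi,z in(('blue',(100,140,60),(125,255,255),.060),('green',(45,100,40),(80,255,255),.068)):
    for b in blobs(im,lo,hi,25): 
        if b[2]<180: print(n,nm,np.round(b[:3],1),*ang(n,b[3],z)[:2])
save(s,'s14.png',(230,80,390,210),5); save(t,'t14.png',(130,150,260,250),6)
```

```text
now [ 0.4623 -0.0156  0.1962] jaw 90.5 tilt [ 0.001 -0.   ] q [ 1.09  0.57 -1.42  2.02  0.63  1.11  0.97] F [0.2 1.5 0.4] grip 0.0451 t 29.6
wx 0.001 wy 0.000 wz 1.579 rad  dx 336.6 dy -48.3 dz -3.8 |d| 340
top blue [173.9 221.5  32. ] [0.4353 0.2877] -87.38048429224912
top blue [160.4 197.9  42. ] [0.5283 0.3441] -90.63650599456496
top blue [165.  183.5  44. ] [0.5863 0.3274] -94.9789678290727
top blue [168.9 145.7  42. ] [0.7386 0.316 ] -126.90982106049333
top blue [487.  148.8  95. ] [ 0.7481 -0.961 ] -162.84856749268053
top blue [431.2 145.9 153. ] [ 0.7558 -0.7371] -172.8996518962386
top green [222.4 191.8 107. ] [0.5567 0.0966] -179.27154533569785
scene blue [372.3 163.8  37. ] [0.6901 0.3715] -59.06813179681526
scene blue [344.  154.5  56. ] [0.5846 0.3284] -89.19578722767095
scene blue [335.5 144.9  47. ] [0.5286 0.3428] -89.65552980181172
scene blue [308.6 139.   48. ] [0.4342 0.2887] -85.2755906737793
scene green [298.5 181.5 108. ] [0.5606 0.0974] -3.105583894291562
```

View pics/s14.png

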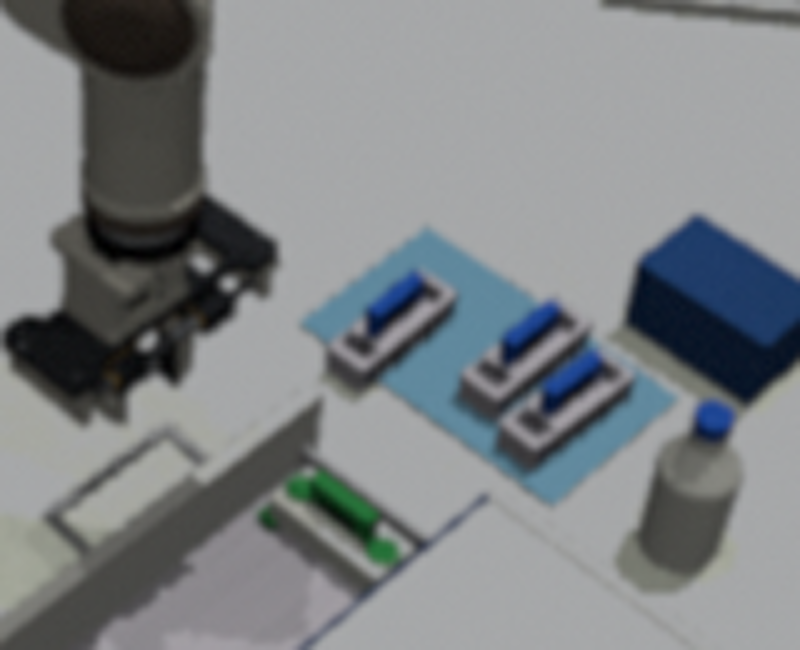

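View pics/t14.png

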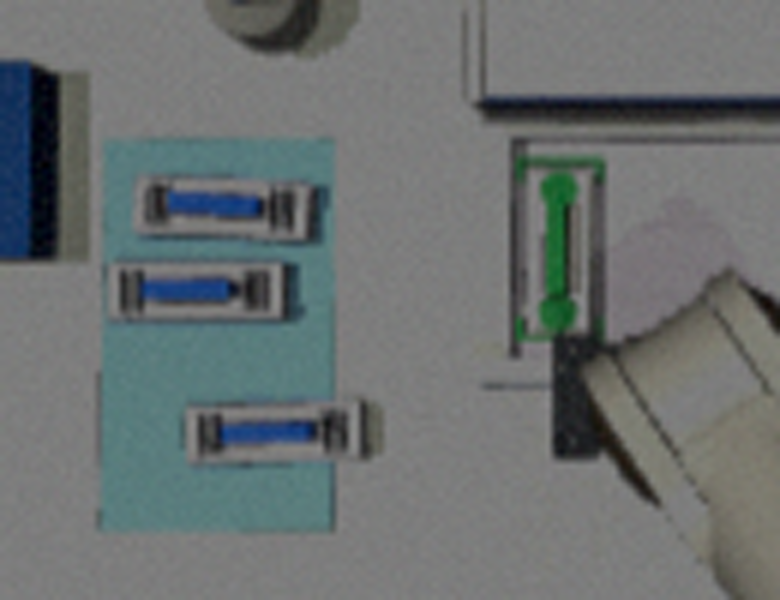

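>>> servo_tool:
  steps:
    - {"wx":0,"wy":0,"wz":0.128,"dx":0,"dy":0,"dz":0,"jaw":40}
    - {"wx":0,"wy":0,"wz":0.128,"dx":0,"dy":0,"dz":0,"jaw":40}
    - {"wx":0,"wy":0,"wz":0.128,"dx":0,"dy":0,"dz":0,"jaw":40}
    - {"wx":0,"wy":0,"wz":0.128,"dx":0,"dy":0,"dz":0,"jaw":40}
    - {"wx":0,"wy":0,"wz":0.128,"dx":0,"dy":0,"dz":0,"jaw":40}
    - {"wx":0,"wy":0,"wz":0.128,"dx":0,"dy":0,"dz":0,"jaw":40}
    - {"wx":0,"wy":0,"wz":0.128,"dx":0,"dy":0,"dz":0,"jaw":40}
    - {"wx":0,"wy":0,"wz":0.128,"dx":0,"dy":0,"dz":0,"jaw":40}
    - {"wx":0,"wy":0,"wz":0.128,"dx":0,"dy":0,"dz":0,"jaw":40}
    - {"wx":0,"wy":0,"wz":0.128,"dx":0,"dy":0,"dz":0,"jaw":40}
    - {"wx":0,"wy":0,"wz":0.128,"dx":0,"dy":0,"dz":0,"jaw":40}
    - {"wx":0,"wy":0,"wz":0.12,"dx":0,"dy":0,"dz":0,"jaw":40}
    - {"wx":0,"wy":0,"wz":0,"dx":40,"dy":-6,"dz":0,"jaw":40}
    - {"wx":0,"wy":0,"wz":0,"dx":40,"dy":-6,"dz":0,"jaw":40}
    - {"wx":0,"wy":0,"wz":0,"dx":40,"dy":-6,"dz":0,"jaw":40}
    - {"wx":0,"wy":0,"wz":0,"dx":40,"dy":-6,"dz":0,"jaw":40}
    - {"wx":0,"wy":0,"wz":0,"dx":40,"dy":-6,"dz":0,"jaw":40}
    - {"wx":0,"wy":0,"wz":0,"dx":40,"dy":-6,"dz":0,"jaw":40}
    - {"wx":0,"wy":0,"wz":0,"dx":0,"dy":0,"dz":0,"jaw":40}
    - {"wx":0,"wy":0,"wz":0,"dx":0,"dy":0,"dz":0,"jaw":40}

```text
clock: 31.65
tool_pos: [0.4118, 0.2284, 0.1962]
ee_rot: [-2.148, -2.291, -0.004]
ft_force: [0.1, -1.2, 0.0]
gripper_width: 0.04
```

Run:
```python
from h import *
plan(.4348,.288,.11,3)
```

```text
now [0.4118 0.2284 0.1962] jaw 3.7 tilt [0.001 0.002] q [ 0.36  0.36 -1.08  2.    0.38  0.99 -0.85] F [ 0.1 -1.2  0. ] grip 0.04 t 31.6
wx 0.001 wy -0.002 wz 0.012 rad  dx 58.3 dy 26.1 dz 86.2 |d| 107
```

>>> servo_tool:
  steps:
    - {"wx":0,"wy":0,"wz":0.01,"dx":29,"dy":13,"dz":0,"jaw":40}
    - {"wx":0,"wy":0,"wz":0,"dx":29,"dy":13,"dz":20,"jaw":40}
    - {"wx":0,"wy":0,"wz":0,"dx":0,"dy":0,"dz":40,"jaw":40}
    - {"wx":0,"wy":0,"wz":0,"dx":0,"dy":0,"dz":40,"jaw":40}
    - {"wx":0,"wy":0,"wz":0,"dx":0,"dy":0,"dz":20,"jaw":40}
    - {"wx":0,"wy":0,"wz":0,"dx":0,"dy":0,"dz":0,"jaw":40}
    - {"wx":0,"wy":0,"wz":0,"dx":0,"dy":0,"dz":0,"jaw":40}

```text
clock: 32.35
tool_pos: [0.4364, 0.284, 0.0761]
ee_rot: [-2.169, -2.272, -0.001]
ft_force: [0.5, 0.1, 0.7]
gripper_width: 0.0399
```

Run:
```python
from h import *
plan(.4348,.288,.040,3)
s=shot('scene','s15.png',(260,70,360,170),6)
```

```text
now [0.4364 0.284  0.0761] jaw 2.6 tilt [0.    0.001] q [ 0.06  0.62 -0.88  1.98  0.64  0.84 -1.13] F [0.5 0.1 0.7] grip 0.0399 t 32.4
wx 0.000 wy -0.001 wz -0.006 rad  dx 4.1 dy -1.4 dz 36.1 |d| 36
```

View pics/s15.png

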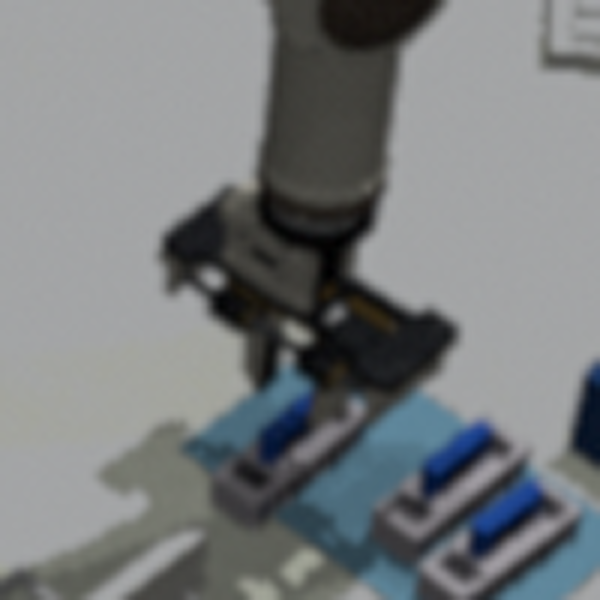

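>>> servo_tool:
  steps:
    - {"wx":0,"wy":0,"wz":0,"dx":4,"dy":-1.5,"dz":15,"jaw":40}
    - {"wx":0,"wy":0,"wz":0,"dx":0,"dy":0,"dz":15,"jaw":40}
    - {"wx":0,"wy":0,"wz":0,"dx":0,"dy":0,"dz":6,"jaw":40}
    - {"wx":0,"wy":0,"wz":0,"dx":0,"dy":0,"dz":0,"jaw":5}
    - {"wx":0,"wy":0,"wz":0,"dx":0,"dy":0,"dz":0,"jaw":5}
    - {"wx":0,"wy":0,"wz":0,"dx":0,"dy":0,"dz":0,"jaw":5}
    - {"wx":0,"wy":0,"wz":0,"dx":0,"dy":0,"dz":0,"jaw":5}
    - {"wx":0,"wy":0,"wz":0,"dx":0,"dy":0,"dz":0,"jaw":5}
    - {"wx":0,"wy":0,"wz":0,"dx":0,"dy":0,"dz":0,"jaw":5}
    - {"wx":0,"wy":0,"wz":0,"dx":0,"dy":0,"dz":0,"jaw":5}
  newtons: 45

```text
clock: 33.4
tool_pos: [0.4349, 0.2881, 0.0401]
ee_rot: [-2.169, -2.272, -0.003]
ft_force: [0.0, -0.5, 4.3]
gripper_width: 0.0136
```

>>> servo_tool:
  steps:
    - {"wx":0,"wy":0,"wz":0,"dx":0,"dy":0,"dz":-15,"jaw":5}
    - {"wx":0,"wy":0,"wz":0,"dx":0,"dy":0,"dz":-35,"jaw":5}
    - {"wx":0,"wy":0,"wz":0,"dx":0,"dy":0,"dz":-40,"jaw":5}
    - {"wx":0,"wy":0,"wz":0,"dx":0,"dy":0,"dz":-40,"jaw":5}
    - {"wx":0,"wy":0,"wz":0,"dx":-25,"dy":0,"dz":-30,"jaw":5}
    - {"wx":0,"wy":0,"wz":0,"dx":-40,"dy":0,"dz":0,"jaw":5}
    - {"wx":0,"wy":0,"wz":-0.128,"dx":0,"dy":0,"dz":0,"jaw":5}
    - {"wx":0,"wy":0,"wz":-0.128,"dx":0,"dy":0,"dz":0,"jaw":5}
    - {"wx":0,"wy":0,"wz":-0.128,"dx":0,"dy":0,"dz":0,"jaw":5}
    - {"wx":0,"wy":0,"wz":-0.128,"dx":0,"dy":0,"dz":0,"jaw":5}
    - {"wx":0,"wy":0,"wz":-0.128,"dx":0,"dy":0,"dz":0,"jaw":5}
    - {"wx":0,"wy":0,"wz":-0.128,"dx":0,"dy":0,"dz":0,"jaw":5}
    - {"wx":0,"wy":0,"wz":-0.128,"dx":0,"dy":0,"dz":0,"jaw":5}
    - {"wx":0,"wy":0,"wz":-0.128,"dx":0,"dy":0,"dz":0,"jaw":5}
    - {"wx":0,"wy":0,"wz":-0.128,"dx":0,"dy":0,"dz":0,"jaw":5}
    - {"wx":0,"wy":0,"wz":-0.128,"dx":0,"dy":0,"dz":0,"jaw":5}
    - {"wx":0,"wy":0,"wz":-0.128,"dx":0,"dy":0,"dz":0,"jaw":5}
    - {"wx":0,"wy":0,"wz":-0.128,"dx":0,"dy":0,"dz":0,"jaw":5}
    - {"wx":0,"wy":0,"wz":0,"dx":0,"dy":0,"dz":0,"jaw":5}
    - {"wx":0,"wy":0,"wz":0,"dx":0,"dy":0,"dz":0,"jaw":5}

```text
clock: 35.4
tool_pos: [0.4372, 0.2225, 0.1998]
ee_rot: [0.013, -3.141, -0.002]
ft_force: [-0.6, 0.1, -2.2]
gripper_width: 0.0138
```

Run:
```python
from h import *
plan(.563,-.1165,.2,91)
```

```text
now [0.4372 0.2225 0.1998] jaw 90.5 tilt [-0.     0.001] q [ 0.54  0.64 -1.41  1.95  0.69  1.17  0.43] F [-0.6  0.1 -2.2] grip 0.0138 t 35.4
wx 0.001 wy -0.000 wz -0.009 rad  dx -119.9 dy -341.2 dz -0.2 |d| 362
```

>>> servo_tool:
  steps:
    - {"wx":0,"wy":0,"wz":-0.009,"dx":-12,"dy":-34,"dz":0,"jaw":5}
    - {"wx":0,"wy":0,"wz":0,"dx":-12,"dy":-34,"dz":0,"jaw":5}
    - {"wx":0,"wy":0,"wz":0,"dx":-12,"dy":-34,"dz":0,"jaw":5}
    - {"wx":0,"wy":0,"wz":0,"dx":-12,"dy":-34,"dz":0,"jaw":5}
    - {"wx":0,"wy":0,"wz":0,"dx":-12,"dy":-34,"dz":0,"jaw":5}
    - {"wx":0,"wy":0,"wz":0,"dx":-12,"dy":-34,"dz":0,"jaw":5}
    - {"wx":0,"wy":0,"wz":0,"dx":-12,"dy":-34,"dz":0,"jaw":5}
    - {"wx":0,"wy":0,"wz":0,"dx":-12,"dy":-34,"dz":0,"jaw":5}
    - {"wx":0,"wy":0,"wz":0,"dx":-12,"dy":-34,"dz":0,"jaw":5}
    - {"wx":0,"wy":0,"wz":0,"dx":-12,"dy":-34,"dz":0,"jaw":5}
    - {"wx":0,"wy":0,"wz":0,"dx":0,"dy":0,"dz":0,"jaw":5}
    - {"wx":0,"wy":0,"wz":0,"dx":0,"dy":0,"dz":0,"jaw":5}

```text
clock: 36.6
tool_pos: [0.5639, -0.1158, 0.1992]
ee_rot: [0.024, -3.141, -0.003]
ft_force: [0.8, 1.1, -3.3]
gripper_width: 0.0139
```

Run:
```python
from h import *
plan(.563,-.1165,.1,91)
s=shot('scene','s16.png',(220,110,340,230),5)
```

```text
now [ 0.5639 -0.1158  0.1992] jaw 90.9 tilt [-0.     0.002] q [ 1.06  0.81 -1.37  1.75  0.82  1.3   1.08] F [ 0.8  1.1 -3.3] grip 0.0139 t 36.6
wx 0.002 wy -0.000 wz -0.002 rad  dx 1.0 dy -0.7 dz 99.2 |d| 99
```

View pics/s16.png

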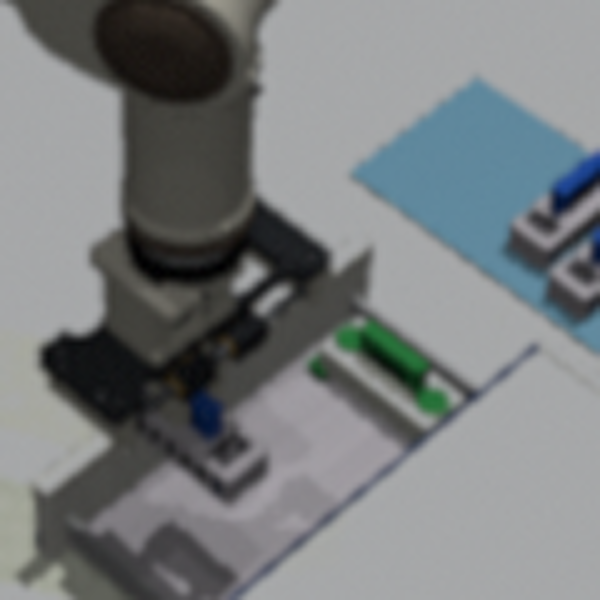

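>>> servo_tool:
  steps:
    - {"wx":0.002,"wy":0,"wz":0,"dx":1,"dy":-0.7,"dz":30,"jaw":5}
    - {"wx":0,"wy":0,"wz":0,"dx":0,"dy":0,"dz":35,"jaw":5}
    - {"wx":0,"wy":0,"wz":0,"dx":0,"dy":0,"dz":30,"jaw":5}
    - {"wx":0,"wy":0,"wz":0,"dx":0,"dy":0,"dz":20,"jaw":5}
    - {"wx":0,"wy":0,"wz":0,"dx":0,"dy":0,"dz":15,"jaw":5}
    - {"wx":0,"wy":0,"wz":0,"dx":0,"dy":0,"dz":5,"jaw":5}
    - {"wx":0,"wy":0,"wz":0,"dx":0,"dy":0,"dz":0,"jaw":5}
    - {"wx":0,"wy":0,"wz":0,"dx":0,"dy":0,"dz":0,"jaw":5}

```text
clock: 37.45
tool_pos: [0.5641, -0.1153, 0.0654]
ee_rot: [-0.032, 3.139, -0.001]
ft_force: [-0.7, 0.3, -2.6]
gripper_width: 0.0137
```

Run:
```python
from h import *
plan(.563,-.1165,.057,91)
```

```text
now [ 0.5641 -0.1153  0.0654] jaw 91.2 tilt [ 0.002 -0.001] q [ 0.98  0.94 -1.21  1.84  1.    1.12  0.98] F [-0.7  0.3 -2.6] grip 0.0137 t 37.5
wx -0.001 wy 0.002 wz 0.003 rad  dx 1.1 dy -1.2 dz 8.4 |d| 9
```

>>> servo_tool:
  steps:
    - {"wx":0,"wy":0.002,"wz":0,"dx":1,"dy":-1,"dz":4,"jaw":5}
    - {"wx":0,"wy":0,"wz":0,"dx":0,"dy":0,"dz":4,"jaw":5}
    - {"wx":0,"wy":0,"wz":0,"dx":0,"dy":0,"dz":1,"jaw":5}
    - {"wx":0,"wy":0,"wz":0,"dx":0,"dy":0,"dz":0,"jaw":5}

```text
clock: 37.85
tool_pos: [0.5632, -0.1172, 0.0571]
ee_rot: [-0.031, 3.141, -0.004]
ft_force: [-2.2, -0.8, 9.4]
gripper_width: 0.0136
```

Contact. Release, rise, back off toward the second cassette.

>>> servo_tool:
  steps:
    - {"wx":0,"wy":0,"wz":0,"dx":0,"dy":0,"dz":-1,"jaw":40}
    - {"wx":0,"wy":0,"wz":0,"dx":0,"dy":0,"dz":0,"jaw":40}
    - {"wx":0,"wy":0,"wz":0,"dx":0,"dy":0,"dz":0,"jaw":40}
    - {"wx":0,"wy":0,"wz":0,"dx":0,"dy":0,"dz":-20,"jaw":40}
    - {"wx":0,"wy":0,"wz":0,"dx":0,"dy":0,"dz":-40,"jaw":40}
    - {"wx":0,"wy":0,"wz":0,"dx":0,"dy":0,"dz":-40,"jaw":40}
    - {"wx":0,"wy":0,"wz":0,"dx":0,"dy":0,"dz":-40,"jaw":40}
    - {"wx":0,"wy":0,"wz":0,"dx":10,"dy":40,"dz":0,"jaw":40}
    - {"wx":0,"wy":0,"wz":0,"dx":10,"dy":40,"dz":0,"jaw":40}
    - {"wx":0,"wy":0,"wz":0,"dx":10,"dy":40,"dz":0,"jaw":40}
    - {"wx":0,"wy":0,"wz":0,"dx":10,"dy":40,"dz":0,"jaw":40}
    - {"wx":0,"wy":0,"wz":0,"dx":10,"dy":40,"dz":0,"jaw":40}
    - {"wx":0,"wy":0,"wz":0,"dx":10,"dy":40,"dz":0,"jaw":40}
    - {"wx":0,"wy":0,"wz":0,"dx":10,"dy":40,"dz":0,"jaw":40}

```text
clock: 39.25
tool_pos: [0.4861, 0.1638, 0.1975]
ee_rot: [0.033, -3.141, 0.001]
ft_force: [1.0, -0.9, -0.2]
gripper_width: 0.04
```

>>> servo_tool:
  steps:
    - {"wx":0,"wy":0,"wz":0.13,"dx":0,"dy":0,"dz":0,"jaw":40}
    - {"wx":0,"wy":0,"wz":0.13,"dx":0,"dy":0,"dz":0,"jaw":40}
    - {"wx":0,"wy":0,"wz":0.13,"dx":0,"dy":0,"dz":0,"jaw":40}
    - {"wx":0,"wy":0,"wz":0.13,"dx":0,"dy":0,"dz":0,"jaw":40}
    - {"wx":0,"wy":0,"wz":0.13,"dx":0,"dy":0,"dz":0,"jaw":40}
    - {"wx":0,"wy":0,"wz":0.13,"dx":0,"dy":0,"dz":0,"jaw":40}
    - {"wx":0,"wy":0,"wz":0.13,"dx":0,"dy":0,"dz":0,"jaw":40}
    - {"wx":0,"wy":0,"wz":0.13,"dx":0,"dy":0,"dz":0,"jaw":40}
    - {"wx":0,"wy":0,"wz":0.13,"dx":0,"dy":0,"dz":0,"jaw":40}
    - {"wx":0,"wy":0,"wz":0.13,"dx":0,"dy":0,"dz":0,"jaw":40}
    - {"wx":0,"wy":0,"wz":0.13,"dx":0,"dy":0,"dz":0,"jaw":40}
    - {"wx":0,"wy":0,"wz":0.13,"dx":0,"dy":0,"dz":0,"jaw":40}
    - {"wx":0,"wy":0,"wz":0.03,"dx":0,"dy":0,"dz":0,"jaw":40}
    - {"wx":0,"wy":0,"wz":0,"dx":0,"dy":0,"dz":0,"jaw":40}

```text
clock: 40.65
tool_pos: [0.4866, 0.1625, 0.197]
ee_rot: [2.217, 2.226, -0.002]
ft_force: [-1.1, -0.6, 0.2]
gripper_width: 0.0399
```

Run:
```python
from h import *
np.set_printoptions(precision=4,suppress=True)
plan(.5285,.3435,.2,-.5)
s=shot('scene','s17.png'); t=shot('top','t17.png')
for n,im in(('top',t),('scene',s)):
  for nm,lo,hi,z in(('blue',(100,140,60),(125,255,255),.060),):
    for b in blobs(im,lo,hi,25,(130,100,370,240)): 
        if b[2]<180: print(n,nm,np.round(b[:3],1),*ang(n,b[3],z)[:2])
save(s,'s17.png',(220,90,360,230),5)
```

```text
now [0.4866 0.1625 0.197 ] jaw 0.2 tilt [-0.001 -0.001] q [ 0.46  0.44 -1.03  1.91  0.44  1.04 -0.76] F [-1.1 -0.6  0.2] grip 0.0399 t 40.6
wx -0.001 wy 0.001 wz 0.013 rad  dx 181.3 dy 40.3 dz -3.0 |d| 186
top blue [160.3 198.   43. ] [0.5282 0.3446] -90.12702674135082
top blue [276.9 191.6  44. ] [ 0.5616 -0.1206] -179.6633395003468
top blue [165.  183.5  44. ] [0.5863 0.3274] -94.9789678290727
top blue [132.  176.5 160. ] [0.6122 0.4602] -178.21892269257526
top blue [168.9 145.8  40. ] [0.7384 0.3159] -150.69820536464235
scene blue [255.9 213.2  58. ] [ 0.5531 -0.111 ] 0.7154691963075097
scene blue [344.  154.5  56. ] [0.5846 0.3284] -89.19578722767095
scene blue [335.5 144.9  47. ] [0.5286 0.3428] -89.65552980181172
scene blue [365.5 132.2 106. ] [0.5652 0.4843] -57.036701004822135
```

View pics/s17.png

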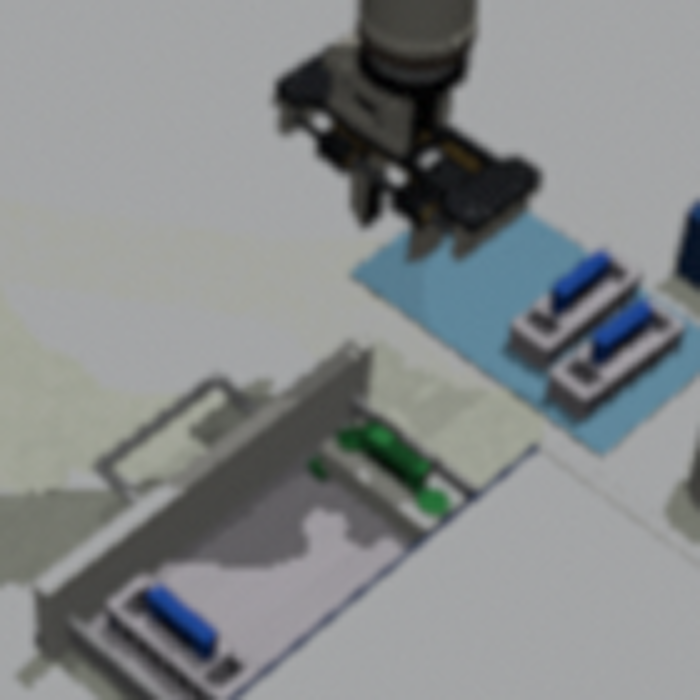

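>>> servo_tool:
  steps:
    - {"wx":0,"wy":0,"wz":0.012,"dx":36,"dy":8,"dz":0,"jaw":40}
    - {"wx":0,"wy":0,"wz":0,"dx":36,"dy":8,"dz":0,"jaw":40}
    - {"wx":0,"wy":0,"wz":0,"dx":36,"dy":8,"dz":0,"jaw":40}
    - {"wx":0,"wy":0,"wz":0,"dx":36,"dy":8,"dz":0,"jaw":40}
    - {"wx":0,"wy":0,"wz":0,"dx":37,"dy":8,"dz":0,"jaw":40}
    - {"wx":0,"wy":0,"wz":0,"dx":0,"dy":0,"dz":40,"jaw":40}
    - {"wx":0,"wy":0,"wz":0,"dx":0,"dy":0,"dz":40,"jaw":40}
    - {"wx":0,"wy":0,"wz":0,"dx":0,"dy":0,"dz":40,"jaw":40}
    - {"wx":0,"wy":0,"wz":0,"dx":0,"dy":0,"dz":0,"jaw":40}
    - {"wx":0,"wy":0,"wz":0,"dx":0,"dy":0,"dz":0,"jaw":40}

```text
clock: 41.75
tool_pos: [0.5276, 0.3427, 0.076]
ee_rot: [-2.231, -2.209, 0.005]
ft_force: [0.1, 0.5, 0.4]
gripper_width: 0.0398
```

Run:
```python
from h import *
plan(.5285,.3435,.04,-.5)
print('bottle cap',tri((168.9,145.7),(372.3,163.8)))
s=shot('scene','s18.png',(280,80,380,180),6)
```

```text
now [0.5276 0.3427 0.076 ] jaw -0.6 tilt [-0.003 -0.001] q [-0.04  0.77 -0.84  1.7   0.67  0.98 -1.13] F [0.1 0.5 0.4] grip 0.0398 t 41.8
wx -0.003 wy 0.001 wz -0.001 rad  dx 0.8 dy 0.9 dz 36.0 |d| 36
bottle cap (array([0.72564735, 0.29898807, 0.14707491]), np.float64(0.00112781684688895))
```

View pics/s18.png

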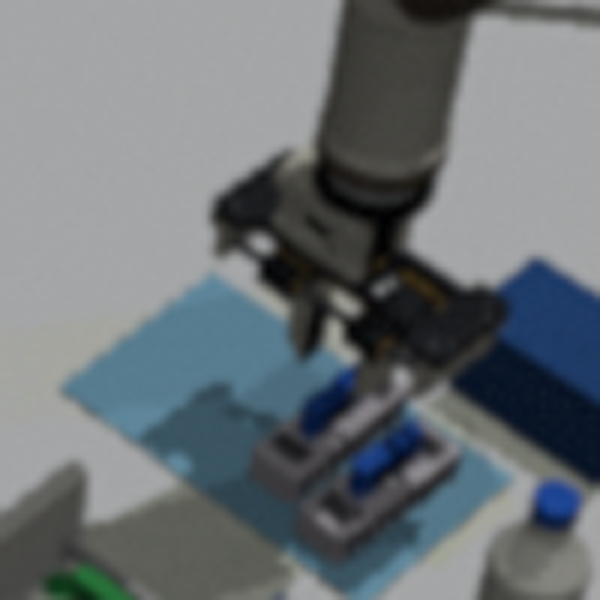

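>>> servo_tool:
  steps:
    - {"wx":-0.003,"wy":0,"wz":0,"dx":1,"dy":1,"dz":15,"jaw":40}
    - {"wx":0,"wy":0,"wz":0,"dx":0,"dy":0,"dz":15,"jaw":40}
    - {"wx":0,"wy":0,"wz":0,"dx":0,"dy":0,"dz":6,"jaw":40}
    - {"wx":0,"wy":0,"wz":0,"dx":0,"dy":0,"dz":0,"jaw":5}
    - {"wx":0,"wy":0,"wz":0,"dx":0,"dy":0,"dz":0,"jaw":5}
    - {"wx":0,"wy":0,"wz":0,"dx":0,"dy":0,"dz":0,"jaw":5}
    - {"wx":0,"wy":0,"wz":0,"dx":0,"dy":0,"dz":0,"jaw":5}
    - {"wx":0,"wy":0,"wz":0,"dx":0,"dy":0,"dz":0,"jaw":5}
    - {"wx":0,"wy":0,"wz":0,"dx":0,"dy":0,"dz":0,"jaw":5}
    - {"wx":0,"wy":0,"wz":0,"dx":0,"dy":0,"dz":0,"jaw":5}
  newtons: 45

```text
clock: 42.8
tool_pos: [0.5294, 0.3438, 0.0405]
ee_rot: [2.232, 2.208, 0.002]
ft_force: [-0.5, -1.0, 4.0]
gripper_width: 0.0139
```

>>> servo_tool:
  steps:
    - {"wx":0,"wy":0,"wz":0,"dx":0,"dy":0,"dz":-15,"jaw":5}
    - {"wx":0,"wy":0,"wz":0,"dx":0,"dy":0,"dz":-35,"jaw":5}
    - {"wx":0,"wy":0,"wz":0,"dx":0,"dy":0,"dz":-40,"jaw":5}
    - {"wx":0,"wy":0,"wz":0,"dx":0,"dy":0,"dz":-40,"jaw":5}
    - {"wx":0,"wy":0,"wz":0,"dx":-25,"dy":-10,"dz":-30,"jaw":5}
    - {"wx":0,"wy":0,"wz":0,"dx":-40,"dy":-20,"dz":0,"jaw":5}
    - {"wx":0,"wy":0,"wz":0,"dx":-40,"dy":-20,"dz":0,"jaw":5}
    - {"wx":0,"wy":0,"wz":-0.133,"dx":0,"dy":0,"dz":0,"jaw":5}
    - {"wx":0,"wy":0,"wz":-0.133,"dx":0,"dy":0,"dz":0,"jaw":5}
    - {"wx":0,"wy":0,"wz":-0.133,"dx":0,"dy":0,"dz":0,"jaw":5}
    - {"wx":0,"wy":0,"wz":-0.133,"dx":0,"dy":0,"dz":0,"jaw":5}
    - {"wx":0,"wy":0,"wz":-0.133,"dx":0,"dy":0,"dz":0,"jaw":5}
    - {"wx":0,"wy":0,"wz":-0.133,"dx":0,"dy":0,"dz":0,"jaw":5}
    - {"wx":0,"wy":0,"wz":-0.133,"dx":0,"dy":0,"dz":0,"jaw":5}
    - {"wx":0,"wy":0,"wz":-0.133,"dx":0,"dy":0,"dz":0,"jaw":5}
    - {"wx":0,"wy":0,"wz":-0.133,"dx":0,"dy":0,"dz":0,"jaw":5}
    - {"wx":0,"wy":0,"wz":-0.133,"dx":0,"dy":0,"dz":0,"jaw":5}
    - {"wx":0,"wy":0,"wz":-0.133,"dx":0,"dy":0,"dz":0,"jaw":5}
    - {"wx":0,"wy":0,"wz":-0.133,"dx":0,"dy":0,"dz":0,"jaw":5}
    - {"wx":0,"wy":0,"wz":0,"dx":0,"dy":0,"dz":0,"jaw":5}

```text
clock: 44.8
tool_pos: [0.4773, 0.2387, 0.1999]
ee_rot: [-0.024, 3.141, -0.002]
ft_force: [0.3, 0.4, -2.6]
gripper_width: 0.0135
```

Run:
```python
from h import *
plan(.563,-.0465,.2,91)
```

```text
now [0.4773 0.2387 0.1999] jaw 90.9 tilt [ 0.    -0.001] q [ 0.46  0.71 -1.37  1.85  0.75  1.23  0.44] F [ 0.3  0.4 -2.6] grip 0.0135 t 44.8
wx -0.001 wy 0.000 wz -0.002 rad  dx -80.7 dy -286.7 dz -0.1 |d| 298
```

>>> servo_tool:
  steps:
    - {"wx":0,"wy":0,"wz":0,"dx":-10,"dy":-35.8,"dz":0,"jaw":5}
    - {"wx":0,"wy":0,"wz":0,"dx":-10,"dy":-35.8,"dz":0,"jaw":5}
    - {"wx":0,"wy":0,"wz":0,"dx":-10,"dy":-35.8,"dz":0,"jaw":5}
    - {"wx":0,"wy":0,"wz":0,"dx":-10,"dy":-35.8,"dz":0,"jaw":5}
    - {"wx":0,"wy":0,"wz":0,"dx":-10,"dy":-35.8,"dz":0,"jaw":5}
    - {"wx":0,"wy":0,"wz":0,"dx":-10,"dy":-35.8,"dz":0,"jaw":5}
    - {"wx":0,"wy":0,"wz":0,"dx":-10,"dy":-35.8,"dz":0,"jaw":5}
    - {"wx":0,"wy":0,"wz":0,"dx":-10,"dy":-35.8,"dz":0,"jaw":5}
    - {"wx":0,"wy":0,"wz":0,"dx":0,"dy":0,"dz":0,"jaw":5}
    - {"wx":0,"wy":0,"wz":0,"dx":0,"dy":0,"dz":0,"jaw":5}
    - {"wx":0,"wy":0,"wz":0,"dx":0,"dy":0,"dz":35,"jaw":5}
    - {"wx":0,"wy":0,"wz":0,"dx":0,"dy":0,"dz":35,"jaw":5}
    - {"wx":0,"wy":0,"wz":0,"dx":0,"dy":0,"dz":20,"jaw":5}
    - {"wx":0,"wy":0,"wz":0,"dx":0,"dy":0,"dz":0,"jaw":5}
    - {"wx":0,"wy":0,"wz":0,"dx":0,"dy":0,"dz":0,"jaw":5}

```text
clock: 46.3
tool_pos: [0.5623, -0.0449, 0.1112]
ee_rot: [-0.024, 3.14, -0.0]
ft_force: [0.8, 0.5, -1.2]
gripper_width: 0.0139
```

Run:
```python
from h import *
plan(.563,-.0465,.057,91)
s=shot('scene','s19.png',(220,110,340,230),5)
```

```text
now [ 0.5623 -0.0449  0.1112] jaw 90.9 tilt [ 0.002 -0.   ] q [ 0.91  0.89 -1.28  1.85  0.94  1.17  0.88] F [ 0.8  0.5 -1.2] grip 0.0139 t 46.3
wx -0.000 wy 0.002 wz -0.002 rad  dx -0.7 dy -1.6 dz 54.2 |d| 54
```

View pics/s19.png

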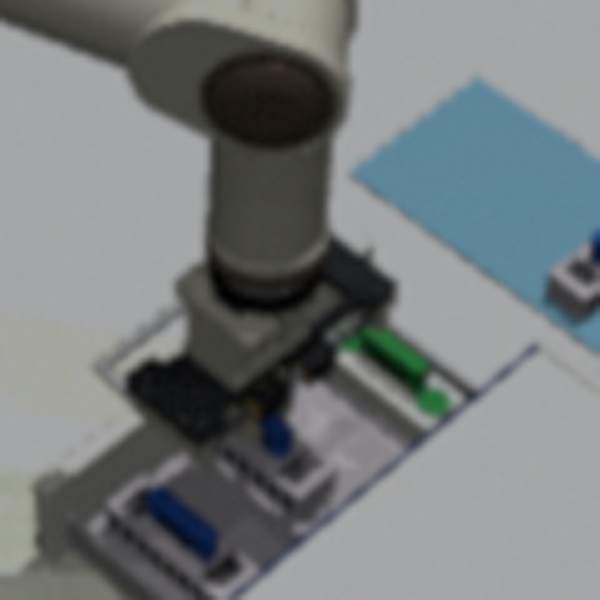

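>>> servo_tool:
  steps:
    - {"wx":0,"wy":0,"wz":0,"dx":-0.5,"dy":-1.5,"dz":20,"jaw":5}
    - {"wx":0,"wy":0,"wz":0,"dx":0,"dy":0,"dz":15,"jaw":5}
    - {"wx":0,"wy":0,"wz":0,"dx":0,"dy":0,"dz":10,"jaw":5}
    - {"wx":0,"wy":0,"wz":0,"dx":0,"dy":0,"dz":5,"jaw":5}
    - {"wx":0,"wy":0,"wz":0,"dx":0,"dy":0,"dz":4,"jaw":5}
    - {"wx":0,"wy":0,"wz":0,"dx":0,"dy":0,"dz":0,"jaw":5}
    - {"wx":0,"wy":0,"wz":0,"dx":0,"dy":0,"dz":0,"jaw":5}

```text
clock: 47.05
tool_pos: [0.5637, -0.0476, 0.0575]
ee_rot: [-0.022, 3.138, -0.002]
ft_force: [0.6, -1.0, 4.4]
gripper_width: 0.0141
```

>>> servo_tool:
  steps:
    - {"wx":0,"wy":0,"wz":0,"dx":0,"dy":0,"dz":0,"jaw":40}
    - {"wx":0,"wy":0,"wz":0,"dx":0,"dy":0,"dz":0,"jaw":40}
    - {"wx":0,"wy":0,"wz":0,"dx":0,"dy":0,"dz":0,"jaw":40}
    - {"wx":0,"wy":0,"wz":0,"dx":0,"dy":0,"dz":-20,"jaw":40}
    - {"wx":0,"wy":0,"wz":0,"dx":0,"dy":0,"dz":-40,"jaw":40}
    - {"wx":0,"wy":0,"wz":0,"dx":0,"dy":0,"dz":-40,"jaw":40}
    - {"wx":0,"wy":0,"wz":0,"dx":0,"dy":0,"dz":-40,"jaw":40}
    - {"wx":0,"wy":0,"wz":0,"dx":10,"dy":40,"dz":0,"jaw":40}
    - {"wx":0,"wy":0,"wz":0,"dx":10,"dy":40,"dz":0,"jaw":40}
    - {"wx":0,"wy":0,"wz":0,"dx":10,"dy":40,"dz":0,"jaw":40}
    - {"wx":0,"wy":0,"wz":0,"dx":10,"dy":40,"dz":0,"jaw":40}
    - {"wx":0,"wy":0,"wz":0,"dx":10,"dy":40,"dz":0,"jaw":40}

```text
clock: 48.25
tool_pos: [0.5088, 0.1535, 0.1975]
ee_rot: [-0.023, 3.139, -0.001]
ft_force: [1.5, 1.6, -0.3]
gripper_width: 0.0399
```

>>> servo_tool:
  steps:
    - {"wx":0,"wy":0,"wz":0.13,"dx":0,"dy":0,"dz":0,"jaw":40}
    - {"wx":0,"wy":0,"wz":0.13,"dx":0,"dy":0,"dz":0,"jaw":40}
    - {"wx":0,"wy":0,"wz":0.13,"dx":0,"dy":0,"dz":0,"jaw":40}
    - {"wx":0,"wy":0,"wz":0.13,"dx":0,"dy":0,"dz":0,"jaw":40}
    - {"wx":0,"wy":0,"wz":0.13,"dx":0,"dy":0,"dz":0,"jaw":40}
    - {"wx":0,"wy":0,"wz":0.13,"dx":0,"dy":0,"dz":0,"jaw":40}
    - {"wx":0,"wy":0,"wz":0.13,"dx":0,"dy":0,"dz":0,"jaw":40}
    - {"wx":0,"wy":0,"wz":0.13,"dx":0,"dy":0,"dz":0,"jaw":40}
    - {"wx":0,"wy":0,"wz":0.13,"dx":0,"dy":0,"dz":0,"jaw":40}
    - {"wx":0,"wy":0,"wz":0.13,"dx":0,"dy":0,"dz":0,"jaw":40}
    - {"wx":0,"wy":0,"wz":0.13,"dx":0,"dy":0,"dz":0,"jaw":40}
    - {"wx":0,"wy":0,"wz":0.13,"dx":0,"dy":0,"dz":0,"jaw":40}
    - {"wx":0,"wy":0,"wz":0.08,"dx":0,"dy":0,"dz":0,"jaw":40}
    - {"wx":0,"wy":0,"wz":0,"dx":0,"dy":0,"dz":0,"jaw":40}

```text
clock: 49.65
tool_pos: [0.5093, 0.1525, 0.1974]
ee_rot: [2.279, 2.159, 0.002]
ft_force: [-0.5, 0.0, 0.7]
gripper_width: 0.0399
```

Run:
```python
from h import *
np.set_printoptions(precision=4,suppress=True)
plan(.5855,.328,.2,-3.5)
s=shot('scene','s20.png'); t=shot('top','t20.png')
for n,im in(('top',t),('scene',s)):
  for nm,lo,hi,z in(('blue',(100,140,60),(125,255,255),.060),):
    for b in blobs(im,lo,hi,25,(130,100,370,240)): 
        if b[2]<180: print(n,nm,np.round(b[:3],1),*ang(n,b[3],z)[:2])
save(s,'s20.png',(220,90,360,230),5)
```

```text
now [0.5093 0.1525 0.1974] jaw -3.1 tilt [ 0.003 -0.001] q [ 0.46  0.48 -1.03  1.87  0.47  1.06 -0.81] F [-0.5  0.   0.7] grip 0.0399 t 49.6
wx 0.003 wy 0.001 wz 0.007 rad  dx 179.8 dy 65.3 dz -2.6 |d| 191
top blue [277. 191.  45.] [ 0.5639 -0.1209] -179.15929175661145
top blue [259. 191.  45.] [ 0.5627 -0.049 ] -179.04128706653378
top blue [165.  183.5  43. ] [0.5862 0.3273] -94.86320542936822
top blue [132.  176.5 160. ] [0.6122 0.4602] -178.21892269257526
top blue [169.  145.8  41. ] [0.7385 0.3154] -126.17282542488917
scene blue [256.1 213.4  61. ] [ 0.5541 -0.1109] -0.3737772220457136
scene blue [270.  201.7  63. ] [ 0.551  -0.0395] 0.059095234968595964
scene blue [344.1 154.6  52. ] [0.5853 0.3283] -89.43903131197315
scene blue [365.4 132.2 107. ] [0.565  0.4843] -56.62129166672614
```

View pics/s20.png

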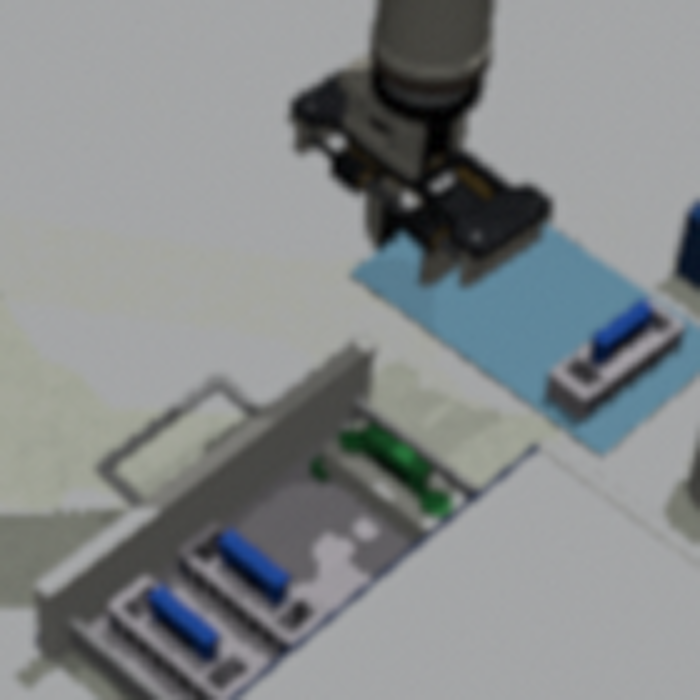

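>>> servo_tool:
  steps:
    - {"wx":0,"wy":0,"wz":0,"dx":36,"dy":12,"dz":0,"jaw":40}
    - {"wx":0,"wy":0,"wz":0,"dx":36,"dy":12,"dz":0,"jaw":40}
    - {"wx":0,"wy":0,"wz":0,"dx":36,"dy":12,"dz":0,"jaw":40}
    - {"wx":0,"wy":0,"wz":0,"dx":36,"dy":12,"dz":0,"jaw":40}
    - {"wx":0,"wy":0,"wz":0,"dx":36,"dy":12,"dz":0,"jaw":40}
    - {"wx":0,"wy":0,"wz":0,"dx":0,"dy":0,"dz":30,"jaw":40}
    - {"wx":0,"wy":0,"wz":0,"dx":0,"dy":0,"dz":30,"jaw":40}
    - {"wx":0,"wy":0,"wz":0,"dx":0,"dy":0,"dz":30,"jaw":40}
    - {"wx":0,"wy":0,"wz":0,"dx":0,"dy":0,"dz":0,"jaw":40}
    - {"wx":0,"wy":0,"wz":0,"dx":0,"dy":0,"dz":0,"jaw":40}

```text
clock: 50.75
tool_pos: [0.5791, 0.3283, 0.1063]
ee_rot: [2.28, 2.161, -0.0]
ft_force: [-0.1, 0.8, 0.7]
gripper_width: 0.04
```

Run:
```python
from h import *
plan(.5855,.328,.04,-3.5)
s=shot('scene','s21.png',(280,80,400,200),5)
```

```text
now [0.5791 0.3283 0.1063] jaw -3.1 tilt [ 0. -0.] q [ 0.01  0.79 -0.86  1.59  0.66  1.07 -1.08] F [-0.1  0.8  0.7] grip 0.04 t 50.8
wx 0.000 wy 0.000 wz 0.007 rad  dx 0.1 dy 6.4 dz 66.3 |d| 67
```

View pics/s21.png

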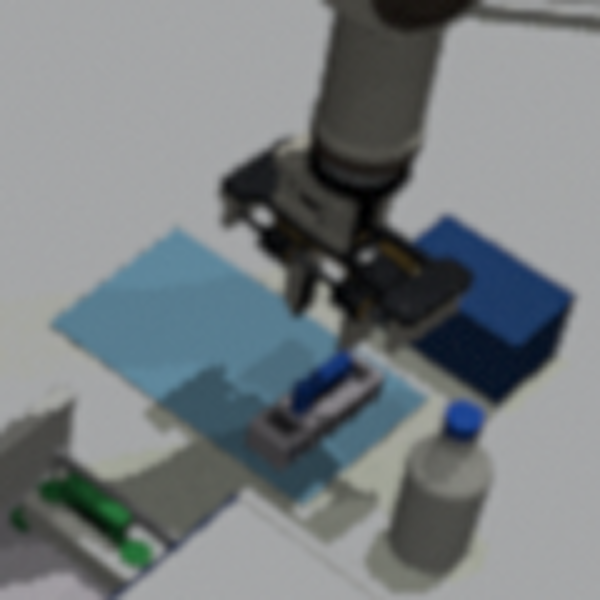

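>>> servo_tool:
  steps:
    - {"wx":0,"wy":0,"wz":0,"dx":0,"dy":6,"dz":0,"jaw":40}
    - {"wx":0,"wy":0,"wz":0,"dx":0,"dy":0,"dz":25,"jaw":40}
    - {"wx":0,"wy":0,"wz":0,"dx":0,"dy":0,"dz":20,"jaw":40}
    - {"wx":0,"wy":0,"wz":0,"dx":0,"dy":0,"dz":15,"jaw":40}
    - {"wx":0,"wy":0,"wz":0,"dx":0,"dy":0,"dz":6,"jaw":40}
    - {"wx":0,"wy":0,"wz":0,"dx":0,"dy":0,"dz":0,"jaw":40}

```text
clock: 51.4
tool_pos: [0.5848, 0.3274, 0.039]
ee_rot: [2.281, 2.159, -0.002]
ft_force: [-0.4, 0.2, 0.1]
gripper_width: 0.0402
```

Run:
```python
from h import *
plan(.5855,.328,.04,-3.5)
```

```text
now [0.5848 0.3274 0.039 ] jaw -3.1 tilt [-0.    -0.002] q [-0.02  0.88 -0.8   1.6   0.73  0.98 -1.12] F [-0.4  0.2  0.1] grip 0.0402 t 51.4
wx -0.000 wy 0.002 wz 0.007 rad  dx 0.6 dy 0.7 dz -1.0 |d| 1
```

>>> servo_tool:
  steps:
    - {"wx":0,"wy":0,"wz":0,"dx":0,"dy":0,"dz":0,"jaw":5}
    - {"wx":0,"wy":0,"wz":0,"dx":0,"dy":0,"dz":0,"jaw":5}
    - {"wx":0,"wy":0,"wz":0,"dx":0,"dy":0,"dz":0,"jaw":5}
    - {"wx":0,"wy":0,"wz":0,"dx":0,"dy":0,"dz":0,"jaw":5}
    - {"wx":0,"wy":0,"wz":0,"dx":0,"dy":0,"dz":0,"jaw":5}
    - {"wx":0,"wy":0,"wz":0,"dx":0,"dy":0,"dz":0,"jaw":5}
    - {"wx":0,"wy":0,"wz":0,"dx":0,"dy":0,"dz":0,"jaw":5}
  newtons: 45

```text
clock: 52.1
tool_pos: [0.586, 0.3279, 0.0406]
ee_rot: [2.28, 2.158, 0.002]
ft_force: [0.5, -0.3, 4.5]
gripper_width: 0.0136
```

>>> servo_tool:
  steps:
    - {"wx":0,"wy":0,"wz":0,"dx":0,"dy":0,"dz":-15,"jaw":5}
    - {"wx":0,"wy":0,"wz":0,"dx":0,"dy":0,"dz":-35,"jaw":5}
    - {"wx":0,"wy":0,"wz":0,"dx":0,"dy":0,"dz":-40,"jaw":5}
    - {"wx":0,"wy":0,"wz":0,"dx":0,"dy":0,"dz":-40,"jaw":5}
    - {"wx":0,"wy":0,"wz":0,"dx":0,"dy":-25,"dz":-30,"jaw":5}
    - {"wx":0,"wy":0,"wz":0,"dx":-30,"dy":-30,"dz":0,"jaw":5}
    - {"wx":0,"wy":0,"wz":0,"dx":-40,"dy":-30,"dz":0,"jaw":5}
    - {"wx":0,"wy":0,"wz":-0.137,"dx":0,"dy":0,"dz":0,"jaw":5}
    - {"wx":0,"wy":0,"wz":-0.137,"dx":0,"dy":0,"dz":0,"jaw":5}
    - {"wx":0,"wy":0,"wz":-0.137,"dx":0,"dy":0,"dz":0,"jaw":5}
    - {"wx":0,"wy":0,"wz":-0.137,"dx":0,"dy":0,"dz":0,"jaw":5}
    - {"wx":0,"wy":0,"wz":-0.137,"dx":0,"dy":0,"dz":0,"jaw":5}
    - {"wx":0,"wy":0,"wz":-0.137,"dx":0,"dy":0,"dz":0,"jaw":5}
    - {"wx":0,"wy":0,"wz":-0.137,"dx":0,"dy":0,"dz":0,"jaw":5}
    - {"wx":0,"wy":0,"wz":-0.137,"dx":0,"dy":0,"dz":0,"jaw":5}
    - {"wx":0,"wy":0,"wz":-0.137,"dx":0,"dy":0,"dz":0,"jaw":5}
    - {"wx":0,"wy":0,"wz":-0.137,"dx":0,"dy":0,"dz":0,"jaw":5}
    - {"wx":0,"wy":0,"wz":-0.137,"dx":0,"dy":0,"dz":0,"jaw":5}
    - {"wx":0,"wy":0,"wz":-0.137,"dx":0,"dy":0,"dz":0,"jaw":5}
    - {"wx":0,"wy":0,"wz":0,"dx":0,"dy":0,"dz":0,"jaw":5}

```text
clock: 54.1
tool_pos: [0.496, 0.2622, 0.1998]
ee_rot: [-0.031, 3.141, -0.002]
ft_force: [0.3, -0.0, -3.2]
gripper_width: 0.0138
```

Run:
```python
from h import *
plan(.563,.022,.2,91)
```

```text
now [0.496  0.2622 0.1998] jaw 91.1 tilt [ 0.    -0.001] q [ 0.39  0.76 -1.36  1.79  0.79  1.27  0.41] F [ 0.3 -0.  -3.2] grip 0.0138 t 54.1
wx -0.001 wy 0.000 wz 0.002 rad  dx -62.8 dy -241.3 dz -0.2 |d| 249
```

>>> servo_tool:
  steps:
    - {"wx":0,"wy":0,"wz":0,"dx":-9,"dy":-34.5,"dz":0,"jaw":5}
    - {"wx":0,"wy":0,"wz":0,"dx":-9,"dy":-34.5,"dz":0,"jaw":5}
    - {"wx":0,"wy":0,"wz":0,"dx":-9,"dy":-34.5,"dz":0,"jaw":5}
    - {"wx":0,"wy":0,"wz":0,"dx":-9,"dy":-34.5,"dz":0,"jaw":5}
    - {"wx":0,"wy":0,"wz":0,"dx":-9,"dy":-34.5,"dz":0,"jaw":5}
    - {"wx":0,"wy":0,"wz":0,"dx":-9,"dy":-34.5,"dz":0,"jaw":5}
    - {"wx":0,"wy":0,"wz":0,"dx":-9,"dy":-34.5,"dz":0,"jaw":5}
    - {"wx":0,"wy":0,"wz":0,"dx":0,"dy":0,"dz":0,"jaw":5}
    - {"wx":0,"wy":0,"wz":0,"dx":0,"dy":0,"dz":0,"jaw":5}
    - {"wx":0,"wy":0,"wz":0,"dx":0,"dy":0,"dz":35,"jaw":5}
    - {"wx":0,"wy":0,"wz":0,"dx":0,"dy":0,"dz":30,"jaw":5}
    - {"wx":0,"wy":0,"wz":0,"dx":0,"dy":0,"dz":0,"jaw":5}
    - {"wx":0,"wy":0,"wz":0,"dx":0,"dy":0,"dz":0,"jaw":5}

```text
clock: 55.4
tool_pos: [0.5636, 0.0238, 0.136]
ee_rot: [-0.031, 3.141, -0.0]
ft_force: [0.4, 0.1, -1.9]
gripper_width: 0.0139
```

Run:
```python
from h import *
plan(.563,.022,.057,91)
s=shot('scene','s22.png',(220,110,340,230),5)
```

```text
now [0.5636 0.0238 0.136 ] jaw 91.1 tilt [ 0.001 -0.   ] q [ 0.81  0.87 -1.32  1.83  0.91  1.21  0.78] F [ 0.4  0.1 -1.9] grip 0.0139 t 55.4
wx -0.000 wy 0.001 wz 0.002 rad  dx 0.6 dy -1.8 dz 79.0 |d| 79
```

View pics/s22.png

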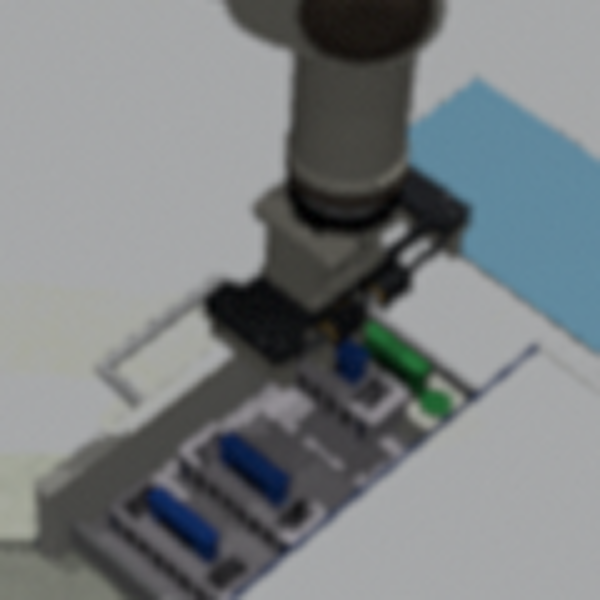

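>>> servo_tool:
  steps:
    - {"wx":0,"wy":0,"wz":0,"dx":0.5,"dy":-2,"dz":25,"jaw":5}
    - {"wx":0,"wy":0,"wz":0,"dx":0,"dy":0,"dz":25,"jaw":5}
    - {"wx":0,"wy":0,"wz":0,"dx":0,"dy":0,"dz":15,"jaw":5}
    - {"wx":0,"wy":0,"wz":0,"dx":0,"dy":0,"dz":8,"jaw":5}
    - {"wx":0,"wy":0,"wz":0,"dx":0,"dy":0,"dz":5.5,"jaw":5}
    - {"wx":0,"wy":0,"wz":0,"dx":0,"dy":0,"dz":0,"jaw":5}
    - {"wx":0,"wy":0,"wz":0,"dx":0,"dy":0,"dz":0,"jaw":5}

```text
clock: 56.15
tool_pos: [0.5644, 0.0206, 0.0577]
ee_rot: [-0.029, 3.139, -0.001]
ft_force: [-0.2, 0.3, -1.9]
gripper_width: 0.0138
```

>>> servo_tool:
  steps:
    - {"wx":0,"wy":0,"wz":0,"dx":0,"dy":0,"dz":1,"jaw":5}
    - {"wx":0,"wy":0,"wz":0,"dx":0,"dy":0,"dz":0,"jaw":40}
    - {"wx":0,"wy":0,"wz":0,"dx":0,"dy":0,"dz":0,"jaw":40}
    - {"wx":0,"wy":0,"wz":0,"dx":0,"dy":0,"dz":0,"jaw":40}
    - {"wx":0,"wy":0,"wz":0,"dx":0,"dy":0,"dz":-20,"jaw":40}
    - {"wx":0,"wy":0,"wz":0,"dx":0,"dy":0,"dz":-40,"jaw":40}
    - {"wx":0,"wy":0,"wz":0,"dx":0,"dy":0,"dz":-40,"jaw":40}
    - {"wx":0,"wy":0,"wz":0,"dx":0,"dy":0,"dz":-30,"jaw":0}
    - {"wx":0,"wy":0,"wz":0,"dx":28,"dy":-10,"dz":0,"jaw":0}
    - {"wx":0,"wy":0,"wz":0,"dx":28,"dy":-10,"dz":0,"jaw":0}
    - {"wx":0,"wy":0,"wz":0,"dx":28,"dy":-10,"dz":0,"jaw":0}
    - {"wx":0,"wy":0,"wz":0,"dx":28,"dy":-8,"dz":0,"jaw":0}
    - {"wx":0,"wy":0,"wz":0,"dx":0,"dy":0,"dz":0,"jaw":0}
    - {"wx":0,"wy":0,"wz":0,"dx":0,"dy":0,"dz":0,"jaw":0}

```text
clock: 57.55
tool_pos: [0.4525, -0.0203, 0.1867]
ee_rot: [-0.028, 3.139, -0.004]
ft_force: [1.2, -1.0, -0.0]
gripper_width: 0.0004
```

Run:
```python
from h import *
np.set_printoptions(precision=4,suppress=True)
plan(.449,-.018,.072,91)
s=shot('scene','s23.png'); t=shot('top','t23.png')
for n,im in(('top',t),('scene',s)):
  for nm,lo,hi,z in(('blue',(100,140,60),(125,255,255),.077),('green',(45,100,40),(80,255,255),.068)):
    for b in blobs(im,lo,hi,25,(130,100,310,240)): 
        if b[2]<180: print(n,nm,np.round(b[:3],1),*ang(n,b[3],z)[:2])
save(s,'s23.png',(200,120,340,230),5);save(t,'t23.png',(190,130,310,220),6.5)
```

```text
now [ 0.4525 -0.0203  0.1867] jaw 91.0 tilt [ 0.003 -0.003] q [ 1.14  0.66 -1.5   2.05  0.73  1.16  0.89] F [ 1.2 -1.  -0. ] grip 0.0004 t 57.5
wx -0.003 wy 0.003 wz 0.000 rad  dx 3.4 dy 2.4 dz 114.7 |d| 115
top blue [277. 191.  45.] [ 0.5629 -0.1202] -179.15929175661148
top blue [259.  190.8  44. ] [ 0.5623 -0.049 ] -178.50392912247017
top blue [242.  190.5  42. ] [0.5625 0.0184] -178.92930259562078
top blue [132.  176.5 160. ] [0.6107 0.4555] -178.21892269257526
top blue [168.8 145.8  41. ] [0.7358 0.3129] -135.94327427925532
top green [222.4 191.1 109. ] [0.5592 0.0966] -179.61821086031262
scene blue [256.2 213.5  61. ] [ 0.5632 -0.119 ] -0.5332733196730457
scene blue [270.1 201.8  60. ] [ 0.5603 -0.0488] 0.03609854100440268
scene blue [284.1 191.9  51. ] [0.5631 0.0188] 0.8574043099251635
scene green [299.4 182.1 107. ] [0.5645 0.0976] -3.8436582375719985
```

View pics/s23.png

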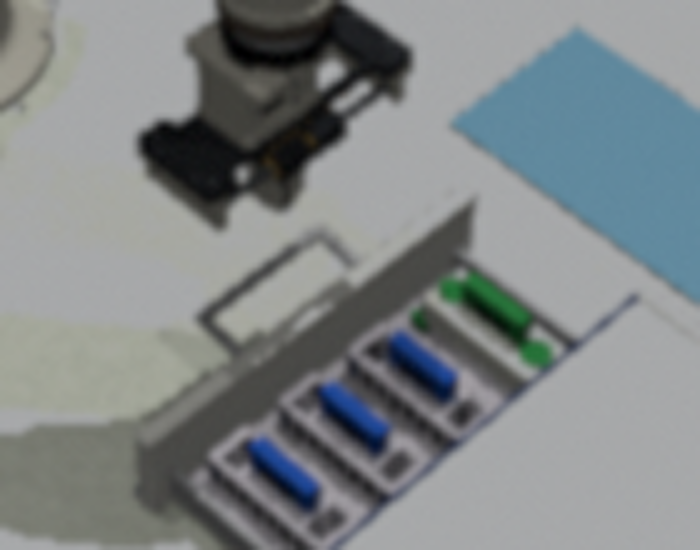

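View pics/t23.png

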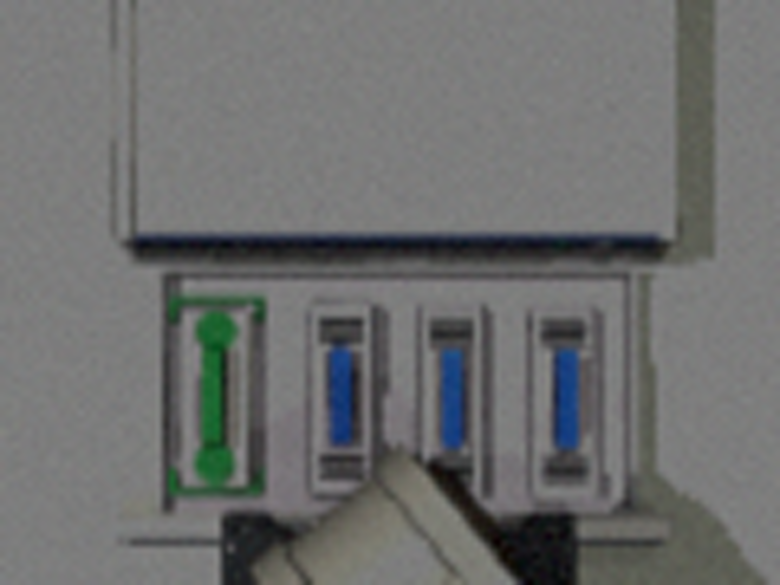

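>>> servo_tool:
  steps:
    - {"wx":0,"wy":0,"wz":0,"dx":0,"dy":2,"dz":30,"jaw":0}
    - {"wx":0,"wy":0,"wz":0,"dx":0,"dy":0,"dz":30,"jaw":0}
    - {"wx":0,"wy":0,"wz":0,"dx":0,"dy":0,"dz":15,"jaw":0}
    - {"wx":0,"wy":0,"wz":0,"dx":0,"dy":0,"dz":0,"jaw":0}
    - {"wx":0,"wy":0,"wz":0,"dx":0,"dy":0,"dz":0,"jaw":0}

```text
clock: 58.15
tool_pos: [0.4532, -0.0167, 0.1112]
ee_rot: [-0.031, 3.14, 0.001]
ft_force: [0.3, 0.1, -0.4]
gripper_width: 0.0003
```

Run:
```python
from h import *
plan(.450,-.018,.073,91)
s=shot('scene','s24.png',(200,120,320,220),6)
```

```text
now [ 0.4532 -0.0167  0.1112] jaw 91.1 tilt [0.002 0.   ] q [ 1.02  0.73 -1.35  2.11  0.86  1.03  0.8 ] F [ 0.3  0.1 -0.4] grip 0.0003 t 58.1
wx 0.000 wy 0.002 wz 0.002 rad  dx 3.2 dy -1.2 dz 38.2 |d| 38
```

View pics/s24.png

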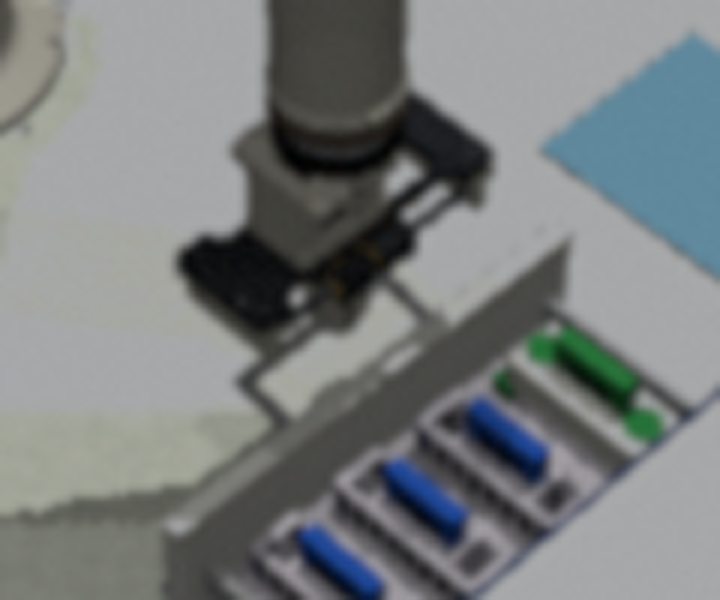

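>>> servo_tool:
  steps:
    - {"wx":0,"wy":0,"wz":0,"dx":0,"dy":0,"dz":15,"jaw":0}
    - {"wx":0,"wy":0,"wz":0,"dx":0,"dy":0,"dz":15,"jaw":0}
    - {"wx":0,"wy":0,"wz":0,"dx":0,"dy":0,"dz":8,"jaw":0}
    - {"wx":0,"wy":0,"wz":0,"dx":0,"dy":0,"dz":0,"jaw":0}
    - {"wx":0,"wy":0,"wz":0,"dx":-4,"dy":0,"dz":0,"jaw":0}
    - {"wx":0,"wy":0,"wz":0,"dx":-4,"dy":0,"dz":0,"jaw":0}
    - {"wx":0,"wy":0,"wz":0,"dx":-4,"dy":0,"dz":0,"jaw":0}
    - {"wx":0,"wy":0,"wz":0,"dx":-6,"dy":0,"dz":0,"jaw":0}
    - {"wx":0,"wy":0,"wz":0,"dx":-7,"dy":0,"dz":0,"jaw":0}
    - {"wx":0,"wy":0,"wz":0,"dx":-8,"dy":0,"dz":0,"jaw":0}
    - {"wx":0,"wy":0,"wz":0,"dx":-8,"dy":0,"dz":0,"jaw":0}
    - {"wx":0,"wy":0,"wz":0,"dx":-8,"dy":0,"dz":0,"jaw":0}

```text
clock: 59.4
tool_pos: [0.5015, -0.017, 0.0726]
ee_rot: [-0.029, 3.141, -0.002]
ft_force: [-4.9, -0.5, 2.1]
gripper_width: 0.0004
```

>>> servo_tool:
  steps:
    - {"wx":0,"wy":0,"wz":0,"dx":-8,"dy":0,"dz":0,"jaw":0}
    - {"wx":0,"wy":0,"wz":0,"dx":-8,"dy":0,"dz":0,"jaw":0}
    - {"wx":0,"wy":0,"wz":0,"dx":-8,"dy":0,"dz":0,"jaw":0}
    - {"wx":0,"wy":0,"wz":0,"dx":-8,"dy":0,"dz":0,"jaw":0}
    - {"wx":0,"wy":0,"wz":0,"dx":-8,"dy":0,"dz":0,"jaw":0}
    - {"wx":0,"wy":0,"wz":0,"dx":-8,"dy":0,"dz":0,"jaw":0}
    - {"wx":0,"wy":0,"wz":0,"dx":-8,"dy":0,"dz":0,"jaw":0}
    - {"wx":0,"wy":0,"wz":0,"dx":-8,"dy":0,"dz":0,"jaw":0}
    - {"wx":0,"wy":0,"wz":0,"dx":-8,"dy":0,"dz":0,"jaw":0}
    - {"wx":0,"wy":0,"wz":0,"dx":-8,"dy":0,"dz":0,"jaw":0}
    - {"wx":0,"wy":0,"wz":0,"dx":-8,"dy":0,"dz":0,"jaw":0}
    - {"wx":0,"wy":0,"wz":0,"dx":-8,"dy":0,"dz":0,"jaw":0}
    - {"wx":0,"wy":0,"wz":0,"dx":-8,"dy":0,"dz":0,"jaw":0}
    - {"wx":0,"wy":0,"wz":0,"dx":-5,"dy":0,"dz":0,"jaw":0}
    - {"wx":0,"wy":0,"wz":0,"dx":-4,"dy":0,"dz":0,"jaw":0}
    - {"wx":0,"wy":0,"wz":0,"dx":0,"dy":0,"dz":0,"jaw":0}

```text
clock: 61.0
tool_pos: [0.6157, -0.0147, 0.0733]
ee_rot: [-0.028, 3.138, -0.0]
ft_force: [-0.4, -0.3, -1.4]
gripper_width: 0.0003
```

Run:
```python
from h import *
plan(.6245,-.018,.073,91)
```

```text
now [ 0.6157 -0.0147  0.0733] jaw 91.0 tilt [ 0.004 -0.   ] q [ 0.74  0.94 -1.15  1.74  0.95  1.13  0.87] F [-0.4 -0.3 -1.4] grip 0.0003 t 61.0
wx -0.000 wy 0.003 wz 0.001 rad  dx -8.7 dy -3.5 dz 0.3 |d| 9
```

>>> servo_tool:
  steps:
    - {"wx":0,"wy":0,"wz":0,"dx":-3,"dy":0,"dz":0,"jaw":0}
    - {"wx":0,"wy":0,"wz":0,"dx":-3,"dy":0,"dz":0,"jaw":0}
    - {"wx":0,"wy":0,"wz":0,"dx":-2,"dy":0,"dz":0,"jaw":0}
    - {"wx":0,"wy":0,"wz":0,"dx":-2,"dy":0,"dz":0,"jaw":0}
    - {"wx":0,"wy":0,"wz":0,"dx":0,"dy":0,"dz":0,"jaw":0}

```text
clock: 61.5
tool_pos: [0.6251, -0.0145, 0.0732]
ee_rot: [-0.029, 3.139, -0.001]
ft_force: [-2.2, 0.2, 1.0]
gripper_width: 0.0005
```

>>> servo_tool:
  steps:
    - {"wx":0,"wy":0,"wz":0,"dx":-2,"dy":0,"dz":0,"jaw":0}
    - {"wx":0,"wy":0,"wz":0,"dx":-2,"dy":0,"dz":0,"jaw":0}
    - {"wx":0,"wy":0,"wz":0,"dx":0,"dy":0,"dz":0,"jaw":0}

```text
clock: 61.8
tool_pos: [0.6272, -0.0145, 0.0729]
ee_rot: [0.029, -3.14, 0.002]
ft_force: [-7.5, -1.5, 5.3]
gripper_width: 0.0006
```

>>> servo_tool:
  steps:
    - {"wx":0,"wy":0,"wz":0,"dx":-2,"dy":0,"dz":0,"jaw":0}
    - {"wx":0,"wy":0,"wz":0,"dx":0,"dy":0,"dz":0,"jaw":0}

```text
clock: 62.0
tool_pos: [0.6272, -0.0144, 0.0728]
ee_rot: [0.03, -3.137, 0.003]
ft_force: [-12.9, -1.9, 9.2]
gripper_width: 0.0002
```

At the stop (no more motion, force rising). Back off 15 mm in the gap, lift and clear.

>>> servo_tool:
  steps:
    - {"wx":0,"wy":0,"wz":0,"dx":9,"dy":0,"dz":0,"jaw":0}
    - {"wx":0,"wy":0,"wz":0,"dx":6,"dy":0,"dz":0,"jaw":0}
    - {"wx":0,"wy":0,"wz":0,"dx":0,"dy":0,"dz":-20,"jaw":0}
    - {"wx":0,"wy":0,"wz":0,"dx":0,"dy":0,"dz":-40,"jaw":0}
    - {"wx":0,"wy":0,"wz":0,"dx":0,"dy":0,"dz":-40,"jaw":0}
    - {"wx":0,"wy":0,"wz":0,"dx":30,"dy":0,"dz":-20,"jaw":0}
    - {"wx":0,"wy":0,"wz":0,"dx":40,"dy":0,"dz":0,"jaw":0}
    - {"wx":0,"wy":0,"wz":0,"dx":40,"dy":0,"dz":0,"jaw":0}
    - {"wx":0,"wy":0,"wz":0,"dx":0,"dy":0,"dz":0,"jaw":0}
    - {"wx":0,"wy":0,"wz":0,"dx":0,"dy":0,"dz":0,"jaw":0}

```text
clock: 63.0
tool_pos: [0.5058, -0.0174, 0.1941]
ee_rot: [-0.028, 3.137, -0.004]
ft_force: [0.3, -0.0, 0.0]
gripper_width: 0.0007
```

Run:
```python
from h import *
np.set_printoptions(precision=4,suppress=True)
plan(.5,-.018,.2,91)
s=shot('scene','s25.png'); t=shot('top','t25.png')
for b in blobs(t,(0,150,60),(8,255,255),10): print('red',np.round(b[:3],1),*ang('top',b[3],.053)[:2])
print('panel row check: compare t0 / now')
t0=cv2.imread('pics/top0.png')
print(t0[166:178,215,1],t[166:178,215,1]); print(t0[166:178,285,1],t[166:178,285,1])
```

```text
now [ 0.5058 -0.0174  0.1941] jaw 91.0 tilt [ 0.004 -0.002] q [ 1.01  0.69 -1.41  1.93  0.75  1.2   0.91] F [ 0.3 -0.   0. ] grip 0.0007 t 63.0
wx -0.002 wy 0.004 wz 0.001 rad  dx 5.8 dy -0.5 dz -5.9 |d| 8
red [344.7 224.   61. ] [ 0.4368 -0.3936] 90.9256923394054
red [330.5 224.   26. ] [ 0.4359 -0.3369] -87.92652252457596
panel row check: compare t0 / now
[ 58  48 100 121 125 108  44  38  81 125 119 127] [ 57  47  98 126 125 113  47  39  76 124 125 125]
[ 54  29  84 123 126 112  52  37  75 125 128 122] [ 54  28  82 123 128 115  49  36  75 124 128 125]
```

View pics/t25.png

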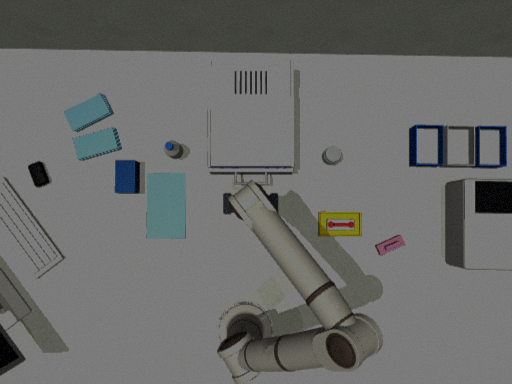

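View pics/s25.png

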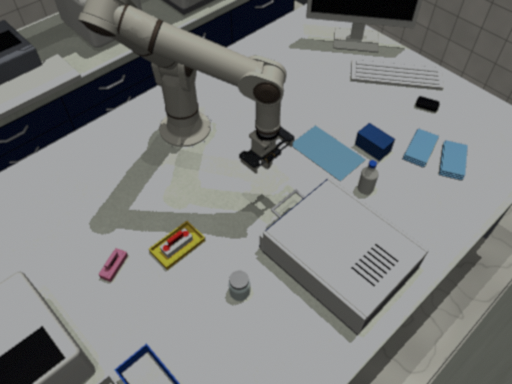

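```bash
python3 -c "
from station import r
print(r.hand_in())"
```

```text
the job is handed in; nothing more can be done
None
```

I handed the job in at about 63 s; `hand_in` gives no verdict. I opened the drawer and put the spent block upright in the yellow tray. The fresh green-grip block went into the nest, the three cassettes lie side by side on the drawer floor, and the drawer is pushed shut. The first grasp of the fresh block missed because I lifted before the jaws had closed. It shifted it about 2 mm, and I measured it again and picked it up. Before I collected it, one cassette was knocked a few centimetres aside, and I re-measured that too.

**Last checks:**
- **Drawer:** it hit its stop when pushed, and the panel's pixel profile matches the picture taken at the start.
- **Cassettes:** with the drawer still open, the three cassettes measured about 70 mm apart and flat, grips up.
- **Fresh block:** it was released about 0.2 mm above the drawer floor and looked level inside the ribs. Pin travel could not be read directly, so "pin pressed" is inferred from this. The top and scene views put its position about 5 mm apart along the drawer.
- **Spent block:** it is upright in the tray. Its grip centre is within about 15 mm of the tray's middle.
- **Left alone:** the bottle, jar, swab box and pink look-alike look unmoved in the final pictures.
- **Robot:** it stood clear of everything, reading almost no force.

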